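# Sample bottle from the tilt-out bin to the balance

### The job

The square sample bottle was dropped neck-down into one of the dispenser's two tilt-out bins. Tip that bin forward, take the bottle out, stand it upright, cap up, in the middle of the balance pan, setting it down gently, and push the bin back until it clicks fully home. Leave the other bin shut with its round jar undisturbed, and leave the other things on the bench where they are.

Things in the scene. Friction and masses are not known exactly. Their poses are not given: they have to be found in the camera images.
- dispenser: Fixed dispenser: clear acrylic case 256 mm wide (y), 120 deep (x), 183 high, with two grey tilt-out bins side by side. Origin on the bench under the middle of the front face; -x is the front, +x the back, +y the side of bin_left. Clear roof: underside 178 mm up, front edge 14 mm behind the front face; sides and back 5 mm, partition 4 mm; spring catches stick out 16 mm from the outer sides, 80 mm up.
- bin_left (a joint): Tilt-out bin on the dispenser's +y side, 0.35 kg empty, hinged at its bottom front edge, rad: 0 = shut and caught; grows as its top tips forward, out of the case; stop at 0.78. A spring ball catch holds it shut: about 5 N at the bar pulls it free and 3 to 4 N clicks it in again; short of the click it rests at 0.1 to 0.25. Tipped beyond 0.3 it stays about where it is left.
- bin_right (a joint): The same bin on the dispenser's -y side, same values, with a catch of its own.
- bin_left_pivot (a point): Middle of the left bin's hinge line, 61 mm to +y of the dispenser's origin, 10 mm up, in the front face. Axes turn with the bin: x to the back, y along the hinge, z up the panel. Front panel 118 wide, 158 high, x 0 to 5 mm. Behind it a tray, inside 72 mm deep (x 5 to 77), 104 wide, floor top at z 4; walls 4 mm; side and back walls only 80 mm high.
- bin_right_pivot (a point): The same for the right bin, 61 mm to -y from the dispenser's origin.
- bin_left_bar (a point): Middle of the left bin's pull bar: round steel bar, 10 mm diameter, 80 mm long along y, its axis 38 mm in front of the panel's face and 145 mm from the hinge line up the panel; 33 mm are free between bar and panel. Moves with the bin; axes as the pivot point.
- bin_right_bar (a point): The same for the right bin.
- bottle: White square sample bottle with a black round cap, about 0.2 kg: body 54 x 54 x 98 mm, neck 40 mm and cap 38 mm diameter, 135 mm long in all. Origin at the middle of its base, +z towards the cap. It starts neck-down (z down) on its cap in one bin, anywhere across its width, a little turned; when the bin tips it leans flat on the front panel, its base 20 mm below the panel's top edge.
- jar: White round jar, 60 mm diameter, 80 mm high, standing in the other bin. Origin at its base. Not to be disturbed.
- balance: Fixed laboratory balance, white body 196 mm wide (y), 220 mm deep (x -120 to +100 mm from the origin) and 52 mm high, front towards its -x. Origin on the bench under the middle of the pan.
- pan (a point): Centre of the top face of the balance's round steel pan, 80 mm above the bench; pan diameter 140 mm, 4 mm thick. The pan does not give.
- weight: Bystander: steel weight, 44 mm diameter, 68 mm high; origin at its base.
- bobbin: Bystander: white bobbin standing, 48 mm diameter, 70 mm high; origin at its base.
- beaker: Bystander: glass beaker, 72 mm diameter, 95 mm high; origin at its base.
- wash_bottle: Bystander: round white bottle with blue cap, 62 mm diameter, 150 mm high; origin at its base.

How it is judged:
By the outcome, as a careful person would: the job done as asked, in the order asked, and still so for the second after the job is handed in, with the robot touching nothing.
It also fails if it takes over 72 s, if anything falls off the work surface, if the arm or the gripper's body presses on something with over 40 N, if the wrist force passes 120 N, or if a joint passes its speed limit or range.

### The arm

A 6-joint arm with a two-finger parallel gripper is mounted at the origin on the work surface. World frame = base frame: x ahead of the robot, y to its left, z up, the work surface at z = 0. Lengths are in m, angles in rad, forces in N, time in s.
With the tool pointing down it reaches from about 0.4 to 0.825 m from the base axis. Payload 7 kg.
Tool frame: the origin (TCP) lies between the finger pads; the fingertips stand 8 mm ahead of it and the grasp point (between the pads) lies 11 mm behind it (arm.finger_overhang is the distance from the TCP to the fingertips, in m); z points along the fingers, y is the line along which they close (so a half turn about z gives the same grasp; the last joint's range is limited). The gripper opens to 88 mm and grips with 3 to 60 N. Pads are 19 mm wide; open, the fingers measure 130 mm over their backs; the gripper's body (78 mm by 193 mm) begins 47 mm behind the grasp point.
Start: joints at [1.412, 0.359, 0.012, 0, -1.224, -0.288], TCP at [0.292, 0.609, 0.235] pointing down, gripper open.
Joint ranges: [-3.07, 3.07], [-1.43, 2.12], [-1.02, 1.25], [-3.03, 1.67], [-3.05, -0], [-3.03, 3.03]. Speed limits (rad/s): [2.39, 2.39, 3.01, 3.14, 3.14, 3.14].

### API

Orientations are given as [roll, pitch, yaw] about the fixed x, y, z axes, in that order (R = Rz(yaw) Ry(pitch) Rx(roll)).
In Python, from station import arm gives the robot as it stands.
- The arm moves only by the tool move_arm, never from a script. Its argument "rows" is text: rows parted by semicolons, each of 7 numbers parted by spaces: the turn, a rotation vector about the tool's x, y, z in degrees, then the shift along the tool's x, y, z in m, then the finger opening in m, from 0 to 0.0876. A call has 1 to 8 rows; each row shifts and turns the commanded pose from where the row before left it, along the tool's axes as they then stand; what a row does not reach is not made up. A row lasts 1/8 s, in which the tool goes at most 62.5 mm and 10.7 degrees, less where a joint would pass 70% of its speed; a pose out of reach is approached as far as the arm can. A call is refused whole if a number of a shift passes 0.0625 or a number of a turn 10.7, either way. A call with a gripper value outside its range is refused whole. The fingers move at their own pace and stop on an object; "squeeze" is the grip in N (left out, the last holds). Time passes only in rows, so rows that do not move let the fingers close. It gives the time, the measured TCP pose, the force, the opening and the grip force at its end, in the units of the state.
- arm.get_state(): the state, without advancing time (a new reading comes with each control period).
- arm.grab_frame(name): name is "scene" or "top" or "wrist"; returns (picture, depth): 384x512x3 uint8, blue, green, red; 384x512 float32, m along the optical axis (not along the pixel's ray), 0 where there is no reading.
- arm.camera_model(name): a dict with "mtx" (3x3 intrinsics, pixels), "camera_from_world" (4x4, takes a point from world to camera coordinates); the wrist camera has in their place "mount" (4x4, takes a point from camera to tool coordinates, whose origin is the TCP and whose axes are the flange's). Camera axes: x right, y down, z forward; pixel columns grow to the right and rows downward; lengths in m; the calibration is good to about 2 mm. The wrist camera is an equidistant fisheye: a pixel r from the principal point sees the ray r / f radians off the axis. A picture is of the moment at which its call begins: read the wrist's pose just before it. camera_model takes no time and is no camera call.
- arm.job_done(): hands the job in; it is judged then, once.
The state is a dict: "t": time; "q": joint angles; "qd": joint speeds; "joint_efforts": joint torques, N m; "eef_pos": TCP position; "ee_rot": TCP orientation; "force": force on the tool from outside, world axes, zero at the start; "moment": the same for the moment, N m; "width": finger opening in m; "gripper_force": force on a finger pad.
Only numpy, scipy, OpenCV 4.12 (cv2) and the standard library are available. Lean on these libraries where they do the work, as an engineer would, in place of code of your own. Each camera call takes 0.05 s, during which the arm holds its last target. There are 200 camera calls.

## Working session

There is one attempt and no reset: what is moved stays moved. The work goes in short steps, Python scripts to look and compute and a tool call to move; the robot and the scene stay as the last step left them, time stands still between calls to the robot, and variables do not carry over. Pictures are saved under pics/ and viewed, at most 10 in all, crops included, and the job is handed in when it is done.

Besides the shell and the picture viewer there is one more tool, called as name(argument=value, ...) on one line, values as JSON. move_arm: Moves the arm, as the interface text tells. Its arguments: {"type":"object","properties":{"rows":{"type":"string"},"squeeze":{"type":"number"}},"required":["rows"]}

```bash
ls; mkdir -p pics; cat > h.py <<'E'
import numpy as np, cv2
from scipy.spatial.transform import Rotation as R
from station import arm
def cloud(name):
    im,d=arm.grab_frame(name); m=arm.camera_model(name); K=m["mtx"]; T=np.linalg.inv(m["camera_from_world"])
    v,u=np.mgrid[0:384,0:512]
    P=np.stack([(u-K[0][2])*d/K[0][0],(v-K[1][2])*d/K[1][1],d],-1)@T[:3,:3].T+T[:3,3]
    P[d==0]=np.nan
    return im,d,P
E
python3 - <<'E'
from h import *
np.set_printoptions(precision=3,suppress=True)
s=arm.get_state(); print(s)
a=[]
for n in("scene","top"):
    im,d,P=cloud(n); np.savez(f"{n}.npz",im=im,P=P); a.append(im); print(n,arm.camera_model(n))
cv2.imwrite("pics/scene.png",cv2.resize(a[0],(800,600))); cv2.imwrite("pics/top.png",cv2.resize(a[1],(800,600)))
E
```

```text
pics
{'t': 0.0, 'q': array([ 1.412,  0.359,  0.011, -0.   , -1.224, -0.288]), 'qd': array([-0.001, -0.001, -0.001, -0.   , -0.001,  0.001]), 'joint_efforts': array([  0.003, -58.273,  29.305,   6.997,   0.007,  -0.   ]), 'eef_pos': array([0.291, 0.608, 0.234]), 'ee_rot': array([ 3.14 , -0.   , -0.447]), 'force': array([ 0.839, -0.266,  0.251]), 'moment': array([-0.003,  0.002, -0.011]), 'gripper_force': 0.0, 'width': 0.08769180700268175}
scene {'mtx': array([[380.877,   0.   , 266.79 ],
       [  0.   , 380.877, 192.567],
       [  0.   ,   0.   ,   1.   ]]), 'camera_from_world': array([[-0.998, -0.062,  0.017,  0.575],
       [-0.058,  0.764, -0.642,  0.096],
       [ 0.026, -0.642, -0.766,  1.244],
       [ 0.   ,  0.   ,  0.   ,  1.   ]])}
top {'mtx': array([[410.429,   0.   , 258.431],
       [  0.   , 410.429, 185.958],
       [  0.   ,   0.   ,   1.   ]]), 'camera_from_world': array([[ 0.019, -1.   ,  0.006, -0.012],
       [-0.984, -0.02 , -0.178,  0.585],
       [ 0.178, -0.002, -0.984,  1.566],
       [ 0.   ,  0.   ,  0.   ,  1.   ]])}
```

View pics/scene.png

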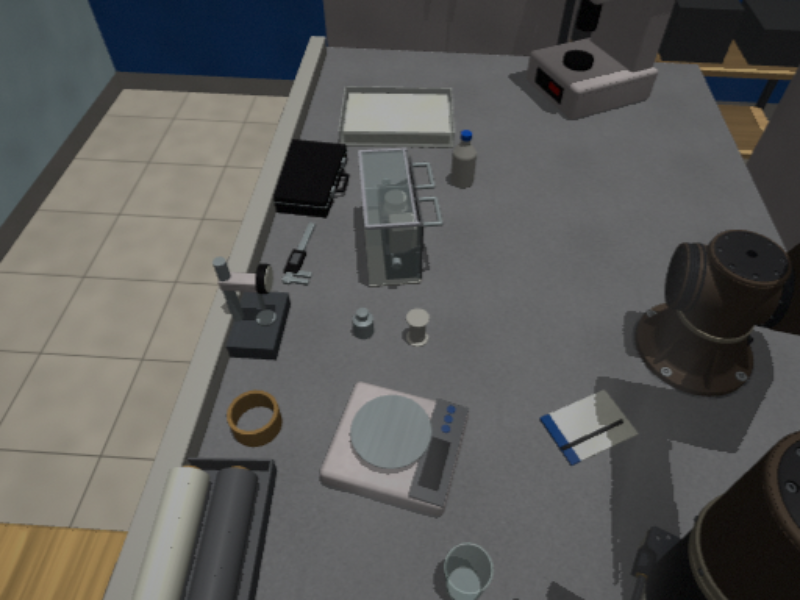

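View pics/top.png

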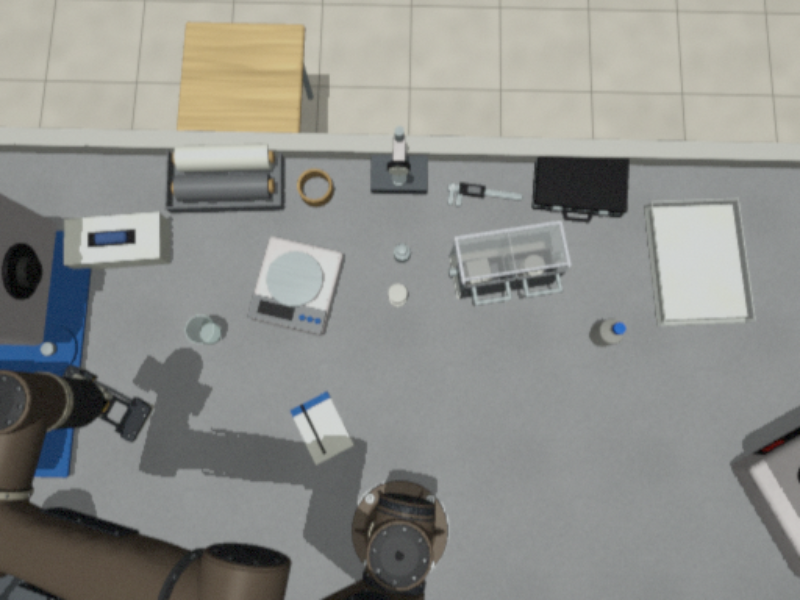

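The balance pan is at about (295,278) in the top view. The dispenser is at about (512,260) with its two bars towards the robot, weight at (402,252), bobbin at (398,294). I'll enlarge the dispenser.

```bash
python3 - <<'E'
from h import *
np.set_printoptions(precision=3,suppress=True)
S=np.load("scene.npz");T=np.load("top.npz")
a=cv2.resize(S["im"][85:190,215:295],(457,600),interpolation=cv2.INTER_CUBIC)
b=cv2.resize(T["im"][130:205,280:375],(760,600),interpolation=cv2.INTER_CUBIC)
c=np.hstack([cv2.resize(a,(343,450)),cv2.resize(b,(457,361)).copy() if 0 else cv2.copyMakeBorder(cv2.resize(b,(457,361)),0,89,0,0,cv2.BORDER_CONSTANT)])
cv2.imwrite("pics/crop.png",c)
# pan plane and balance
P=T["P"];
m=(abs(P[...,2]-.08)<.008)&(P[...,1]>.1)&(P[...,1]<.4)&(P[...,0]>.4)&(P[...,0]<.8)
q=P[m]; e,r=cv2.minEnclosingCircle(q[:,:2].astype(np.float32)); print("pan",e,r,np.median(q,0))
m=(abs(P[...,2]-.052)<.006)&(P[...,1]>.1)&(P[...,1]<.4)&(P[...,0]>.4)&(P[...,0]<.8)
print("bal",cv2.minAreaRect(P[m][:,:2].astype(np.float32)))
# dispenser heights
for n,D in(("top",T),("scene",S)):
    P=D["P"]; m=(P[...,0]>.45)&(P[...,0]<.8)&(P[...,1]<-.08)&(P[...,1]>-.45)&(P[...,2]>.03)
    for lo,hi in((.03,.06),(.06,.09),(.09,.12),(.12,.15),(.15,.17),(.17,.2)):
        k=m&(P[...,2]>lo)&(P[...,2]<hi)
        if k.sum()>5: print(n,lo,k.sum(),np.median(P[k],0),cv2.minAreaRect(P[k][:,:2].astype(np.float32)))
P=T["P"]
for nm,u,v in(("weight",402,252),("bobbin",398,294),("beaker",205,330),("wash",612,332)):
    u=int(u*.64);v=int(v*.64); q=P[v-12:v+13,u-12:u+13].reshape(-1,3); q=q[q[:,2]>.03]; print(nm,np.median(q,0),q[:,2].max())
E
```

```text
pan (0.6091230511665344, 0.27346497774124146) 0.069974884390831 [0.609 0.273 0.08 ]
bal ((0.5988510847091675, 0.27467525005340576), (0.19533203542232513, 0.21865974366664886), 77.9061050415039)
top 0.03 103 [ 0.61  -0.245  0.045] ((0.6708583235740662, -0.2921980023384094), (0.15181869268417358, 0.3493614196777344), 18.513872146606445)
top 0.06 129 [ 0.614 -0.233  0.077] ((0.6163671016693115, -0.24357450008392334), (0.26856639981269836, 0.10198300331830978), 82.5043716430664)
top 0.09 156 [ 0.616 -0.249  0.1  ] ((0.6158812642097473, -0.24147821962833405), (0.27165213227272034, 0.10790808498859406), 80.15291595458984)
top 0.12 141 [ 0.601 -0.198  0.137] ((0.601433515548706, -0.23936697840690613), (0.27144917845726013, 0.13034752011299133), 79.69546508789062)
top 0.15 374 [ 0.583 -0.249  0.16 ] ((0.5949963927268982, -0.23576880991458893), (0.27717143297195435, 0.13811199367046356), 77.06608581542969)
top 0.17 2061 [ 0.663 -0.251  0.184] ((0.6531618237495422, -0.2543444037437439), (0.13406990468502045, 0.2603045403957367), 11.438825607299805)
scene 0.03 198 [ 0.639 -0.125  0.045] ((0.655
[... 318 characters left out ...]
25415802), (0.10899648070335388, 0.22560130059719086), 44.321022033691406)
scene 0.12 284 [ 0.623 -0.127  0.136] ((0.601555585861206, -0.23334333300590515), (0.2771468162536621, 0.12139734625816345), 76.06988525390625)
scene 0.15 476 [ 0.592 -0.197  0.159] ((0.5935071706771851, -0.23172426223754883), (0.27710622549057007, 0.13518427312374115), 76.58971405029297)
scene 0.17 1686 [ 0.66  -0.231  0.182] ((0.6601975560188293, -0.24987712502479553), (0.11589068919420242, 0.26600369811058044), 11.052315711975098)
weight [0.687 0.007 0.049] 0.07258717116999902
bobbin [0.578 0.016 0.07 ] 0.08086230087530644
beaker [0.478 0.507 0.072] 0.10110970535952135
wash [ 0.485 -0.496  0.103] 0.1568849669778971
```

View pics/crop.png

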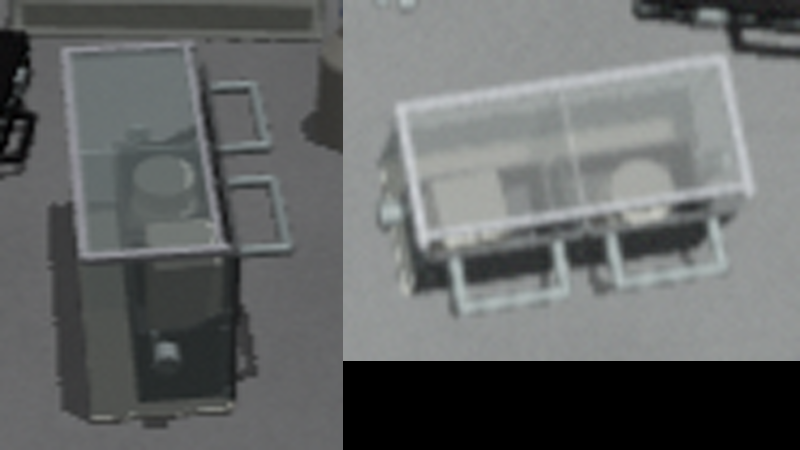

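The top crop shows the square bottle in the left (+y) bin and the round jar in the right. Roof corners in the crop: (400,104), (724,58), (752,190), (424,245). Bars: left (458,313)–(567,298), right (618,287)–(727,271).

```bash
cat >> h.py <<'E'
def ray(name,u,v,z):
    m=arm.camera_model(name);K=np.array(m["mtx"]);T=np.linalg.inv(m["camera_from_world"])
    d=T[:3,:3]@np.linalg.solve(K,[u,v,1]);o=T[:3,3];return o+d*(z-o[2])/d[2]
E
python3 - <<'E'
from h import *
from scipy.optimize import least_squares
np.set_printoptions(precision=4,suppress=True)
px=lambda c:(280+(c[0]-343)/4.81,130+c[1]/4.81)
cor=[ray("top",*px(c),.1815)[:2] for c in((400,104),(724,58),(752,190),(424,245))]
mod=[(120,128),(120,-128),(14,-128),(14,128)]
bar=[ray("top",*px(c),.155)[:2] for c in((458,313),(567,298),(618,287),(727,271))]
mod+=[(-38,61+37),(-38,61-37),(-38,-61+37),(-38,-61-37)]
mod=np.array(mod)/1000; obs=np.array(cor+bar)
def tf(p): c,s=np.cos(p[2]),np.sin(p[2]); return mod@np.array([[c,s],[-s,c]])+p[:2]
r=least_squares(lambda p:(tf(p)-obs).ravel(),[.6,-.25,.19],loss='soft_l1',f_scale=.004)
print(r.x,np.degrees(r.x[2]));print((tf(r.x)-obs)*1000)
# bar points from depth
for n in("top","scene"):
    P=np.load(n+".npz")["P"];c,s=np.cos(r.x[2]),np.sin(r.x[2])
    L=P.copy();d=P[...,:2]-r.x[:2];L[...,0]=d@[c,s];L[...,1]=d@[-s,c]
    k=(abs(L[...,1])<.11)&(L[...,0]>-.06)&(L[...,0]<-.028)&(abs(L[...,2]-.157)<.02)
    q=L[k]
    for side in(1,-1):
        w=q[q[:,1]*side>0];print(n,side,len(w),np.median(w,0),w.min(0),w.max(0))
E
```

```text
[ 0.5928 -0.2665  0.1773] 10.155874863399193
[[-4.3987  1.812 ]
 [-0.942  -0.9589]
 [-1.6766 -0.8888]
 [ 0.8211  1.7731]
 [ 2.1853 -8.2051]
 [ 1.9296  2.4824]
 [ 1.0553 -5.5398]
 [-0.0579  5.6145]]
top 1 61 [-0.0332  0.0597  0.1584] [-0.0368  0.0186  0.149 ] [-0.028   0.1058  0.167 ]
top -1 60 [-0.0329 -0.0572  0.1602] [-0.0373 -0.1006  0.1525] [-0.028  -0.0135  0.1675]
scene 1 55 [-0.0324  0.0684  0.1578] [-0.0378  0.0236  0.1512] [-0.028   0.109   0.1616]
scene -1 44 [-0.0323 -0.0487  0.1578] [-0.0378 -0.0985  0.1518] [-0.0284 -0.0099  0.1617]
```

move_arm(rows="0 0 0 0 0 -0.06 0.0876;0 0 0 0 0 -0.06 0.0876;0 0 -10 0.05 0 0 0.0876;0 0 -10 0.05 0 0 0.0876;0 0 -10 0.05 0 0 0.0876;0 0 -10 0.05 0 0 0.0876;0 0 0 0.05 0 0 0.0876;0 0 0 0.05 0 0 0.0876")

```text
t: 1.1
eef_pos: [0.5829, 0.5974, 0.3542]
ee_rot: [3.141, 0.0, 0.251]
force: [0.2, 0.4, 0.6]
width: 0.0875
gripper_force: 0.0
```

```bash
cat > log.py <<'E'
from h import *
import json
s=arm.get_state(); json_line=json.dumps([list(map(float,s[k])) for k in("q","eef_pos","ee_rot")])
open("log.txt","a").write(json_line+"\n"); print(np.round(s["q"],3),np.round(s["eef_pos"],4),np.round(s["ee_rot"],3),s["t"],np.round(s["force"],1))
E
python3 log.py
```

```text
[ 1.03   0.622  0.7   -0.    -1.65   0.793] [0.5829 0.5974 0.3542] [3.141 0.    0.251] 1.1 [0.2 0.4 0.6]
```

```bash
cat >> h.py <<'E'
Lo,L2,L4,Lt=.1915,.597,.465,.2
def plan(goals,start=None,maxd=.05,maxa=9.5):
    """goals: (pos, Rotation, width). prints rows, calls of 8"""
    if start is None:
        s=arm.get_state(); start=(np.array(s["eef_pos"]),R.from_euler("xyz",s["ee_rot"]))
    p,r=start; rows=[]
    for g in goals:
        gp,gr,w=np.array(g[0]),g[1],g[2]; md=g[3] if len(g)>3 else maxd
        rv=(r.inv()*gr).as_rotvec(); n=max(1,int(np.ceil(max(np.linalg.norm(gp-p)/md,np.degrees(np.linalg.norm(rv))/maxa))))
        p0,r0=p,r
        for i in range(1,n+1):
            tp=p0+(gp-p0)*i/n; tr=r0*R.from_rotvec(rv*i/n)
            t=np.round(np.degrees((r.inv()*tr).as_rotvec()),1); d=np.round(r.inv().apply(tp-p),4)
            rows.append(" ".join("%g"%x for x in [*(t+0),*(d+0),w]))
            # shift applied along tool axes as left by the row before
            p=p+r.apply(d); r=r*R.from_rotvec(np.radians(t))
    for i in range(0,len(rows),8): print(";".join(rows[i:i+8]))
    return p,r
E
python3 - <<'E'
from h import *
plan([((.546,-.211,.34),R.from_euler("xyz",[np.pi,0,-1.39]),.0876)],maxd=.055)
E
```

```text
0 0 6.3 -0.0158 0.0516 0.001 0.0876;0 0 6.2 -0.01 0.053 0.0009 0.0876;0 0 6.3 -0.0043 0.0538 0.001 0.0876;0 0 6.3 0.0017 0.0539 0.001 0.0876;0 0 6.2 0.0076 0.0534 0.0009 0.0876;0 0 6.3 0.0133 0.0523 0.001 0.0876;0 0 6.3 0.019 0.0505 0.001 0.0876;0 0 6.3 0.0244 0.0481 0.0009 0.0876
0 0 6.2 0.0295 0.0452 0.001 0.0876;0 0 6.3 0.0343 0.0417 0.001 0.0876;0 0 6.3 0.0386 0.0377 0.0009 0.0876;0 0 6.2 0.0425 0.0332 0.001 0.0876;0 0 6.3 0.0458 0.0285 0.0009 0.0876;0 0 6.3 0.0487 0.0232 0.001 0.0876;0 0 6.2 0.0509 0.0178 0.001 0.0876
```

move_arm(rows="0 0 6.3 -0.016 0.052 0.001 0.0876;0 0 6.3 -0.01 0.053 0.001 0.0876;0 0 6.3 -0.004 0.054 0.001 0.0876;0 0 6.3 0.002 0.054 0.001 0.0876;0 0 6.3 0.008 0.053 0.001 0.0876;0 0 6.3 0.013 0.052 0.001 0.0876;0 0 6.3 0.019 0.05 0.001 0.0876;0 0 6.3 0.024 0.048 0.001 0.0876")

```text
t: 2.1
eef_pos: [0.561, 0.1653, 0.3463]
ee_rot: [3.141, 0.0, -0.632]
force: [1.2, -0.4, 1.5]
width: 0.0875
gripper_force: 0.0
```

move_arm(rows="0 0 6.2 0.03 0.045 0.001 0.024;0 0 6.3 0.034 0.042 0.001 0.024;0 0 6.3 0.039 0.038 0.001 0.024;0 0 6.2 0.042 0.033 0.001 0.024;0 0 6.3 0.046 0.028 0.001 0.024;0 0 6.3 0.049 0.023 0.001 0.024;0 0 6.2 0.051 0.018 0.001 0.024")

```text
t: 2.98
eef_pos: [0.5431, -0.2122, 0.3393]
ee_rot: [3.141, 0.0, -1.396]
force: [1.1, 0.6, -0.4]
width: 0.0257
gripper_force: 0.0
```

```bash
python3 log.py; python3 - <<'E'
from h import *
np.set_printoptions(precision=4,suppress=True)
s=arm.get_state(); im,d=arm.grab_frame("wrist"); m=arm.camera_model("wrist"); print(m)
np.savez("w1.npz",im=im,d=d,p=s["eef_pos"],r=s["ee_rot"])
cv2.imwrite("pics/w1.png",cv2.resize(im,(800,600)))
E
```

```text
[-0.037  0.158 -0.023 -0.    -1.39   0.212] [ 0.5431 -0.2122  0.3393] [ 3.141  0.    -1.396] 2.975 [ 1.1  0.6 -0.4]
{'mtx': array([[297.3186,   0.    , 255.201 ],
       [  0.    , 297.3186, 191.2917],
       [  0.    ,   0.    ,   1.    ]]), 'mount': array([[-0.0011, -0.9567, -0.291 ,  0.0789],
       [ 1.    , -0.0011, -0.0002, -0.0003],
       [-0.0001, -0.291 ,  0.9567, -0.15  ],
       [ 0.    ,  0.    ,  0.    ,  1.    ]])}
```

View pics/w1.png

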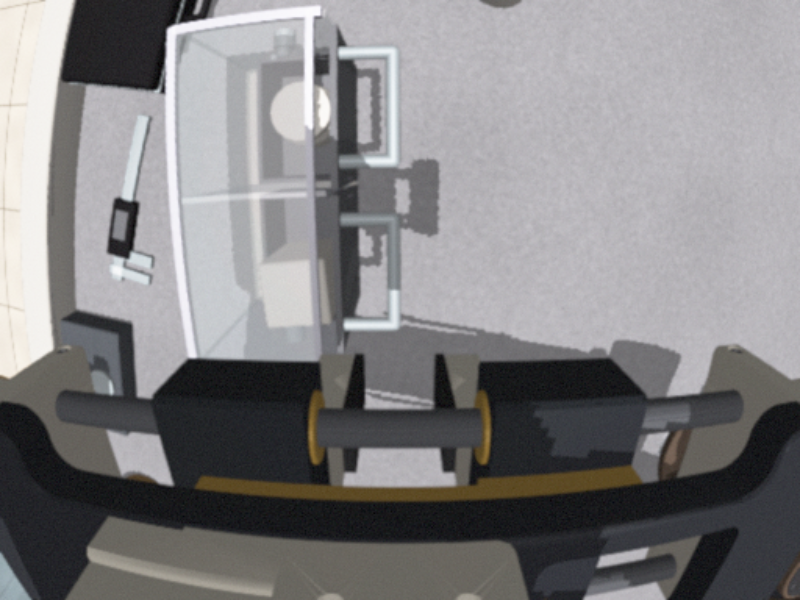

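Wrist view: left bar axis runs from (394,216) to (394,327), the right bar from (392,50) to (394,163).

```bash
cat >> h.py <<'E'
def wray(px,z,p,e):
    m=arm.camera_model("wrist");K=m["mtx"];M=np.array(m["mount"])
    x=(px[0]-K[0][2])/K[0][0];y=(px[1]-K[1][2])/K[1][1];t=np.hypot(x,y);k=np.sin(t)/t
    Rw=R.from_euler("xyz",e).as_matrix()
    d=Rw@M[:3,:3]@np.array([x*k,y*k,np.cos(t)]);o=Rw@M[:3,3]+p
    return o+d*(z-o[2])/d[2]
E
python3 - <<'E'
from h import *
np.set_printoptions(precision=4,suppress=True)
w=np.load("w1.npz")
f=lambda u,v,z:wray((u*.64,v*.64),z,w["p"],w["r"])
a=[f(394,216,.158),f(394,327,.158),f(392,50,.158),f(394,163,.158)]
print(np.array(a))
l=(a[0]+a[1])/2;r=(a[2]+a[3])/2;print("L",l,"R",r,np.degrees(np.arctan2(-(l-r)[0],(l-r)[1])),np.linalg.norm(l-r))
# roof front edge corners + bottle base corners (z .149), panel top edge
print("rooffront",f(313,10,.18),f(318,358,.18)); print("bottle",[f(*q,.149) for q in((259,262),(320,250),(330,322),(267,327))])
E
```

```text
[[ 0.5537 -0.251   0.158 ]
 [ 0.5393 -0.168   0.158 ]
 [ 0.5757 -0.3691  0.158 ]
 [ 0.5602 -0.2884  0.158 ]]
L [ 0.5465 -0.2095  0.158 ] R [ 0.5679 -0.3287  0.158 ] 10.189484634298076 0.1211770427395377
rooffront [ 0.6318 -0.3854  0.18  ] [ 0.5915 -0.1422  0.18  ]
bottle [array([ 0.6506, -0.1986,  0.149 ]), array([ 0.6041, -0.2155,  0.149 ]), array([ 0.589 , -0.1599,  0.149 ]), array([ 0.6393, -0.1464,  0.149 ])]
```

move_arm(rows="10 0 0 0 0 0 0.024;10 0 0 0 0 0 0.024;0 0 0 0 0 0 0.024")

```text
t: 3.4
eef_pos: [0.5412, -0.211, 0.3402]
ee_rot: [-2.789, 0.0, -1.395]
force: [-0.5, -1.0, 0.4]
width: 0.0241
gripper_force: 0.0
```

```bash
python3 log.py
```

```text
[-0.1   -0.022 -0.222 -0.11  -1.034  0.317] [ 0.5412 -0.211   0.3402] [-2.789  0.    -1.395] 3.4 [-0.5 -1.   0.4]
```

```bash
sed -i 1,0d log.txt; cat > kin.py <<'E'
from h import *
import json,itertools
from scipy.optimize import least_squares
X,Y,Z=np.eye(3)
rv=lambda a,t:R.from_rotvec(np.array(a)*t)
LOW=np.array([-3.07,-1.43,-1.02,-3.03,-3.05,-3.03]);HI=np.array([3.07,2.12,1.25,1.67,0,3.03])
Rt=R.from_matrix(np.array([[0,0,1],[0,-1,0],[1,0,0]]).T).inv()
def fk(q,p,s4=1):
    d1,l2,l4,lt,lo,a3,lo2=p
    A=rv(Z,q[0])*rv(Y,q[1]); o=rv(Z,q[0]).apply([0,-lo,d1])+A.apply([0,0,l2])
    B=A*rv(Y,-q[2]); o=o+B.apply([0,0,a3])+B.apply([l4,lo2,0])
    C=B*rv(X,s4*q[3])*rv(Y,-q[4]); o=o+C.apply([lt,0,0])
    return o,C*rv(X,-q[5])*RT
# tool frame at zero: find so that down pose yaw=q1+q6-pi/2
C0=rv(Y,np.pi/2); RT=C0.inv()*R.from_euler("xyz",[np.pi,0,-np.pi/2])
def data():
    D=[json.loads(l) for l in open("log.txt")]; D.append([[1.412,.359,.0115,0,-1.224,-.288],[.291,.608,.2345],[3.14,0,-.447]]); return D
def res(p,s4):
    r=[]
    for q,x,e in data():
        o,C=fk(q,p,s4); r+=list((o-x)*1000)+list((C.inv()*R.from_euler("xyz",e)).as_rotvec()*300)
    return np.array(r)
def fit():
    return min((least_squares(lambda p:res(p,s),[.2,.6,.46,.37,.19,0,0],x_scale=.1) ,s) for s in(1,-1)) if 0 else min([(lambda f:(f.cost,s,f.x))(least_squares(lambda p:res(p,s),[.2,.6,.46,.37,.19,0,0])) for s in(1,-1)],key=lambda t:t[0])
PAR=None
def par():
    global PAR
    if PAR is None: PAR=fit()
    return PAR
def ik(pos,rot,q0=None,n=40,seed=0):
    _,s,p=par(); g=np.random.default_rng(seed); best=[]
    def f(q): o,C=fk(q,p,s); return np.r_[(o-pos)*10,(C.inv()*rot).as_rotvec()]
    st=[q0] if q0 is not None else []
    st+= [g.uniform(LOW,HI) for _ in range(n)]
    for x in st:
        r=least_squares(f,np.clip(x,LOW+1e-3,HI-1e-3),bounds=(LOW,HI))
        if r.cost<1e-6 and not any(np.abs(r.x-b).max()<.05 for b in best): best.append(r.x)
        if q0 is not None and n==0: return r.x,r.cost
    return best
E
python3 - <<'E'
from kin import *
np.set_printoptions(precision=4,suppress=True)
c,s,p=par();print(c,s,p);print(res(p,s).reshape(-1,6))
E
```

```text
81.10569152526482 -1 [0.0584 0.4405 0.4538 0.2638 1.6382 0.1904 1.4503]
[[-0.5991  3.9423 -4.2644  0.     -0.     -0.    ]
 [-0.0321 -7.2823  7.3622  0.     -0.      0.    ]
 [-3.342   0.2011 -3.0979 -0.2754 -0.06    0.0611]]
```

```bash
echo '[[1.03,0.622,0.7,0,-1.65,0.793],[0.5829,0.5974,0.3542],[3.141,0,0.251]]'>>log.txt
sed -i 's/    return np.array(r)/    return np.array(r+[p[6]*200,p[5]*10])/; s/res(p,s).reshape/res(p,s)[:-2].reshape/' kin.py
python3 - <<'E'
from kin import *
np.set_printoptions(precision=4,suppress=True)
c,s,p=par();print(c,s,p);print(res(p,s)[:-2].reshape(-1,6))
np.save("par.npy",np.r_[s,p])
ps=.178; Xd=np.array([np.cos(ps),np.sin(ps),0]);Yd=np.array([-np.sin(ps),np.cos(ps),0]);H=np.array([.5839,-.2028,.01])
def tool(phi,flip,ps=ps):  # tool dir angle phi in X-z plane; y axis along +-Yd
    x=np.array([np.cos(ps),np.sin(ps),0])*np.cos(phi)+np.array([0,0,np.sin(phi)]); y=flip*np.array([-np.sin(ps),np.cos(ps),0]); return R.from_matrix(np.stack([np.cross(y,x),y,x],1))
R0=R.from_euler("xyz",[np.pi,0,ps-np.pi/2])
# pull
for th,ph in((0,0),(.3,0),(.5,.1),(.7,.3),(.78,.3),(.78,.6)):
    bar=H+Xd*(-.038*np.cos(th)-.145*np.sin(th))+Z*(.145*np.cos(th)-.038*np.sin(th))
    r=R.from_rotvec(-ph*Yd)*R0; tcp=bar+r.apply([0,0,.008]); print("pull",th,ph,ik(tcp,r,n=12)[:2])
# bottle grasp for bin tilt th at bin z=.112, x=.032,y=.016; tool angle
for th in(.6,.78):
  for rel in(60,75,90,105): 
    c=H+Yd*.016+Xd*(.032*np.cos(th)-.112*np.sin(th))+Z*(.112*np.cos(th)+.032*np.sin(th))
    phi=-np.pi/2+th-np.radians(rel)   # cap dir = -pi/2+th ; cap=tool+rel
    for fl in(1,-1):
        r=tool(phi,fl); print("grasp",th,rel,np.degrees(phi).round(),fl,[b.round(2) for b in ik(c+r.apply([0,0,.011]),r,n=15)][:3])
E
```

```text
127.99152328493639 -1 [ 0.189   0.5833  0.4724  0.3338  0.1906 -0.0126 -0.    ]
[[ 3.5125  1.0683 -5.6516  0.     -0.     -0.    ]
 [-1.6694 -3.2212 12.3993  0.     -0.      0.    ]
 [-1.8053  0.0474 -0.7734  0.0757  0.257   0.3612]
 [-0.887  -1.7371 -5.9743 -0.2754 -0.06    0.0611]]
pull 0 0 [array([-0.0344,  0.2852, -0.2908, -0.    , -0.9948,  0.2124])]
pull 0.3 0 [array([-0.0513,  0.2498, -0.387 ,  0.    , -0.934 ,  0.2293])]
pull 0.5 0.1 [array([-0.0788,  0.2017, -0.5075, -0.0366, -0.7651,  0.282 ])]
pull 0.7 0.3 [array([-0.1328,  0.1526, -0.6796, -0.2048, -0.4605,  0.4818])]
pull 0.78 0.3 [array([-0.1379,  0.1626, -0.6999, -0.2212, -0.4317,  0.5042])]
pull 0.78 0.6 [array([-0.2237,  0.1568, -0.8663, -1.6337, -0.223 ,  1.9725])]
grasp 0.6 60 -116.0 1 [array([ 0.03,  0.53, -0.08,  0.06, -1.41, -1.45])]
grasp 0.6 60 -116.0 -1 [array([ 0.03,  0.53, -0.08,  0.06, -1.41,  1.69])]
grasp 0.6 75 -131.0 1 [array([ 0.05,  0.67,  0.06,  0.09, -1.67, -1.46])]
grasp 0.6 75 -131.0 -1 [array([ 0.05,  0.67,  0.06,  0.09, -1.67,  1.68])]
grasp 0.6 90 -146.0 1 [array([ 0.06,  0.81,  0.18,  0.11, -1.91, -1.47])]
grasp 0.6 90 -146.0 -1 [array([ 0.06,  0.81,  0.18,  0.11, -1.91,  1.68])]
grasp 0.6 105 -161.0 1 [array([ 0.06,  0.94,  0.27,  0.13, -2.13, -1.46])]
grasp 0.6 105 -161.0 -1 [array([ 0.06,  0.94,  0.27,  0.13, -2.13,  1.68])]
grasp 0.78 60 -105.0 1 [array([ 0.01,  0.42, -0.23,  0.05, -1.18, -1.43])]
grasp 0.78 60 -105.0 -1 [array([ 0.01,  0.42, -0.23,  0.05, -1.18,  1.71])]
grasp 0.78 75 -120.0 1 [array([ 0.03,  0.56, -0.08,  0.07, -1.45, -1.45])]
grasp 0.78 75 -120.0 -1 [array([ 0.03,  0.56, -0.08,  0.07, -1.45,  1.69])]
grasp 0.78 90 -135.0 1 [array([ 0.05,  0.7 ,  0.05,  0.09, -1.71, -1.46])]
grasp 0.78 90 -135.0 -1 [array([ 0.05,  0.7 ,  0.05,  0.09, -1.71,  1.68])]
grasp 0.78 105 -150.0 1 [array([ 0.05,  0.84,  0.16,  0.12, -1.94, -1.47])]
grasp 0.78 105 -150.0 -1 [array([ 0.05,  0.84,  0.16,  0.12, -1.94,  1.67])]
```

```bash
cat > geo.py <<'E'
from kin import *
ps=.178; Xd=np.array([np.cos(ps),np.sin(ps),0]);Yd=np.array([-np.sin(ps),np.cos(ps),0]);H=np.array([.5839,-.2028,.01])
R0=R.from_euler("xyz",[np.pi,0,ps-np.pi/2])
def tool(phi,flip,ps=ps):
    x=np.array([np.cos(ps),np.sin(ps),0])*np.cos(phi)+np.array([0,0,np.sin(phi)]); y=flip*np.array([-np.sin(ps),np.cos(ps),0]); return R.from_matrix(np.stack([np.cross(y,x),y,x],1))
def bin2w(th,x,y,z): return H+Yd*y+Xd*(x*np.cos(th)-z*np.sin(th))+Z*(z*np.cos(th)+x*np.sin(th))
E
python3 - <<'E'
from geo import *
B=np.array([.5465,-.2095,.147])
s=arm.get_state();g=[]
p=plan([(B+[0,0,.1],R0,.024),(B+[0,0,.03],R0,.024,.04),(B,R0,.024,.012)])
print()
g=[]
for i in range(1,17):
    th=.75*i/16; ph=max(0,(th-.25)*.7); r=R.from_rotvec(-ph*Yd)*R0
    g.append((bin2w(th,-.038,0,.145)+r.apply([0,0,.008]),r,0))
plan(g,start=p)
for phi in(0,-10,-20,-30):
  for hd in(-60,-30,0,30,60,90):
    r=tool(np.radians(phi),1,np.radians(hd)); b=ik(np.array([.609,.273,.145])+r.apply([0,0,.011]),r,n=10)
    if b: print(phi,hd,[x.round(2) for x in b])
E
```

```text
-6.7 0 0 -0.0002 0.009 0.0298 0.024;-6.7 0 -0.1 -0.0001 0.0054 0.0306 0.024;-6.8 0 0 -0.0002 0.0019 0.0311 0.024;0 0 0 0 0 0.035 0.024;0 0 0 0 -0.0001 0.035 0.024;0 0 0 0 0 0.01 0.024;0 0 0 0 0 0.01 0.024;0 0 0 0 0 0.01 0.024

0 0 0 0 0.0068 0.0019 0;0 0 0 0 0.0066 0.0023 0;0 0 0 0 0.0066 0.0025 0;0 0 0 0 0.0064 0.0029 0;0 0 0 0 0.0063 0.0032 0;1.3 0 0 0 0.0059 0.0034 0;1.9 0 0 0 0.0058 0.0036 0;1.8 0 0 0 0.0057 0.0037 0
1.9 0 0 0 0.0057 0.0038 0;1.9 0 0 0 0.0056 0.0038 0;1.9 0 0 0 0.0055 0.004 0;1.9 0 0 0 0.0055 0.004 0;1.8 0 0 0 0.0055 0.0041 0;1.9 0 0 0 0.0053 0.0042 0;1.9 0 0 0 0.0054 0.0042 0;1.9 0 0 0 0.0052 0.0044 0
0 -60 [array([ 1.16,  0.89, -0.14,  1.  , -1.88,  2.02])]
0 -30 [array([ 1.28,  0.77, -0.55,  1.35, -1.63,  1.81])]
0 60 [array([ 0.43,  0.75, -0.78, -2.52, -1.53,  1.54])]
0 90 [array([ 0.24,  0.81, -0.39, -1.79, -1.49,  1.21])]
-10 -60 [array([ 1.16,  0.8 , -0.15,  0.94, -1.77,  2.07])]
-10 -30 [array([ 1.27,  0.66, -0.55,  1.3 , -1.48,  1.92])]
-10 60 [array([ 0.43,  0.61, -0.78, -2.5 , -1.25,  1.46])]
-10 90 [array([ 0.24,  0.71, -0.4 , -1.71, -1.31,  1.11])]
-20 -60 [array([ 1.14,  0.72, -0.15,  0.88, -1.65,  2.12])]
-20 -30 [array([ 1.24,  0.56, -0.54,  1.24, -1.35,  2.04])]
-20 60 [array([ 0.45,  0.48, -0.75, -2.44, -0.95,  1.34])]
-20 90 [array([ 0.27,  0.62, -0.39, -1.6 , -1.14,  0.97])]
-30 -60 [array([ 1.11,  0.65, -0.16,  0.81, -1.54,  2.19])]
-30 -30 [array([ 1.2 ,  0.48, -0.51,  1.15, -1.22,  2.19])]
-30 60 [array([ 0.48,  0.39, -0.7 , -2.3 , -0.67,  1.15])]
-30 90 [array([ 0.31,  0.54, -0.37, -1.45, -0.98,  0.8 ])]
```

move_arm(rows="-6.7 0 0 0 0.009 0.03 0.024;-6.7 0 0 0 0.005 0.031 0.024;-6.8 0 0 0 0.002 0.031 0.024;0 0 0 0 0 0.035 0.024;0 0 0 0 0 0.025 0.024;0 0 0 0 0 0 0.024")

```text
t: 4.15
eef_pos: [0.548, -0.2092, 0.1835]
ee_rot: [3.132, 0.001, -1.392]
force: [-0.4, -0.2, 0.9]
width: 0.0239
gripper_force: 0.0
```

move_arm(rows="0 0 0 0 0.001 0.01 0.024;0 0 0 0 0 0.01 0.024;0 0 0 0 0 0.01 0.024;0 0 0 0 0 0.006 0.024;0 0 0 0 0 0 0.024")

```text
t: 4.78
eef_pos: [0.5476, -0.2098, 0.1495]
ee_rot: [3.137, 0.0, -1.393]
force: [-0.8, 0.7, -0.7]
width: 0.024
gripper_force: 0.0
```

move_arm(rows="0 0 0 0 0 0 0;0 0 0 0 0 0 0;0 0 0 0 0 0 0;0 0 0 0 0 0 0", squeeze=30)

```text
t: 5.28
eef_pos: [0.5471, -0.21, 0.1503]
ee_rot: [3.137, -0.0, -1.393]
force: [-6.0, -0.8, 5.0]
width: 0.0092
gripper_force: 30.0
```

move_arm(rows="0 0 0 0 0.007 0.001 0;0 0 0 0 0.007 0.002 0;0 0 0 0 0.007 0.002 0;0 0 0 0 0.006 0.003 0;0 0 0 0 0.006 0.003 0;1.3 0 0 0 0.006 0.003 0;1.9 0 0 0 0.006 0.004 0;1.8 0 0 0 0.006 0.004 0")

```text
t: 6.28
eef_pos: [0.4979, -0.2188, 0.1276]
ee_rot: [-3.055, -0.0, -1.393]
force: [4.1, 0.7, -2.3]
width: 0.0089
gripper_force: 30.0
```

move_arm(rows="1.9 0 0 0 0.0057 0.0038 0;1.9 0 0 0 0.0056 0.0038 0;1.9 0 0 0 0.0055 0.004 0;1.9 0 0 0 0.0055 0.004 0;1.8 0 0 0 0.0055 0.004 0;1.9 0 0 0 0.0054 0.0042 0;1.9 0 0 0 0.0054 0.0042 0;1.9 0 0 0 0.0052 0.0044 0")

```text
t: 7.28
eef_pos: [0.4611, -0.2254, 0.0875]
ee_rot: [-2.793, -0.001, -1.393]
force: [1.2, 0.4, 0.7]
width: 0.0089
gripper_force: 30.0
```

```bash
python3 log.py; python3 - <<'E'
from geo import *
im,d,P=cloud("scene"); np.savez("s2.npz",im=im,P=P)
cv2.imwrite("pics/s2.png",cv2.resize(im[60:240,180:400],(733,600),interpolation=cv2.INTER_CUBIC))
E
```

```text
[-0.174  0.131 -0.647 -0.258 -0.478  0.563] [ 0.4611 -0.2254  0.0875] [-2.793e+00 -1.000e-03 -1.393e+00] 7.275 [1.2 0.4 0.7]
```

View pics/s2.png

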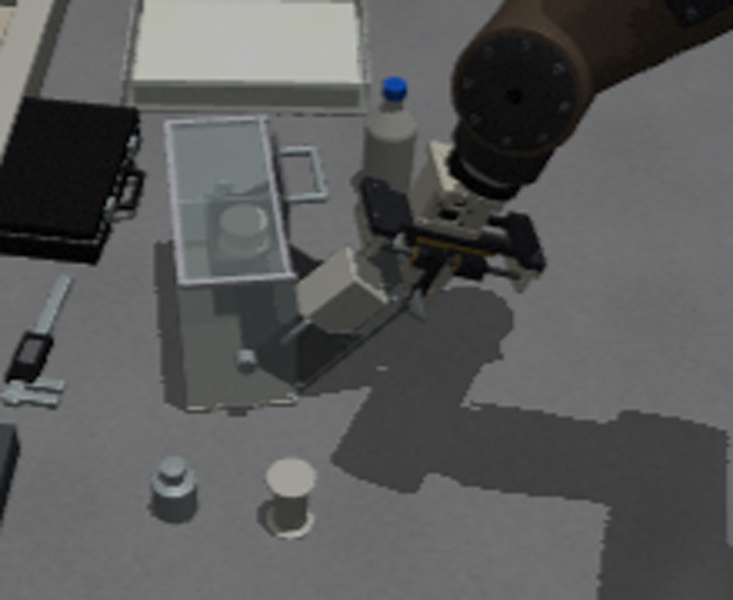

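The bin is tipped about 0.73 rad and the bottle is lying on the panel at about (342,290). Releasing and retreating.

move_arm(rows="0 0 0 0 0 0 0.015;0 0 0 0 0 0 0.015;0 0 0 0 0 -0.015 0.015;0 0 0 0 0 -0.025 0.015;0 0 0 0 0 -0.04 0.02;0 0 0 0 0 -0.05 0.0876;-8 0 0 0 0 -0.05 0.0876;-10 0 0 0 0 -0.05 0.0876")

```text
t: 8.32
eef_pos: [0.3892, -0.2387, 0.31]
ee_rot: [-3.11, -0.003, -1.395]
force: [2.0, -0.1, -0.5]
width: 0.0445
gripper_force: 0.0
```

```bash
python3 log.py; python3 - <<'E'
from geo import *
np.set_printoptions(precision=4,suppress=True)
s=arm.get_state(); im,d=arm.grab_frame("wrist"); np.savez("w2.npz",im=im,d=d,p=s["eef_pos"],r=s["ee_rot"])
for n in("top","scene"):
    im2,_,P=cloud(n); np.savez(n+"3.npz",im=im2,P=P)
    D=P-H; L=np.stack([D@Xd,D@Yd,D[...,2]],-1)
    k=(L[...,0]>-.16)&(L[...,0]<.0)&(abs(L[...,1])<.056)&(L[...,2]>.07)&(L[...,2]<.2)
    th=.73; bx=L[...,0]*np.cos(th)+L[...,2]*np.sin(th); bz=-L[...,0]*np.sin(th)+L[...,2]*np.cos(th)
    q=np.stack([bx,L[...,1],bz],-1)[k]
    print(n,len(q),"bx hist",np.histogram(q[:,0],np.arange(-.06,.09,.01)))
    t=q[(q[:,0]>.045)&(q[:,0]<.075)]; print("topface",len(t),t.min(0),t.max(0),np.median(t,0)); print(cv2.minAreaRect(t[:,1:].astype(np.float32)))
    t=q[(q[:,0]>.015)&(q[:,0]<.05)&(q[:,2]>.1)]; print("base",len(t),t.min(0),t.max(0),np.median(t,0))
cv2.imwrite("pics/w2.png",cv2.resize(im,(800,600)))
E
```

```text
[-0.122 -0.073 -0.33  -0.006 -1.283  0.3  ] [ 0.3892 -0.2387  0.31  ] [-3.110e+00 -3.000e-03 -1.395e+00] 8.325 [ 2.  -0.1 -0.5]
top 218 bx hist (array([  0,   0,   0,   0,   0,   0,   5,   3,   5,  10,  17, 126,  51,
         1]), array([-0.06, -0.05, -0.04, -0.03, -0.02, -0.01,  0.  ,  0.01,  0.02,
        0.03,  0.04,  0.05,  0.06,  0.07,  0.08]))
topface 187 [ 0.0454 -0.0554  0.056 ] [0.0701 0.0554 0.1459] [0.0584 0.0131 0.0989]
((0.00016529113054275513, 0.10122516751289368), (0.08956398069858551, 0.11070924252271652), 89.48423767089844)
base 3 [ 0.0434 -0.0096  0.1349] [0.0475 0.0022 0.1385] [ 0.0436 -0.006   0.1356]
scene 810 bx hist (array([  0,  24,  32,   8,   1, 136,  88,  57,  62,  75,  77, 232,  16,
         2]), array([-0.06, -0.05, -0.04, -0.03, -0.02, -0.01,  0.  ,  0.01,  0.02,
        0.03,  0.04,  0.05,  0.06,  0.07,  0.08]))
topface 285 [ 0.0454 -0.0555  0.0616] [0.0711 0.056  0.1437] [0.0553 0.0226 0.1029]
((0.00033586472272872925, 0.10280609130859375), (0.08195225149393082, 0.11146162450313568), 89.755859375)
base 145 [ 0.015  -0.0053  0.1001] [0.0494 0.048  0.1425] [0.0322 0.0435 0.1318]
```

View pics/w2.png

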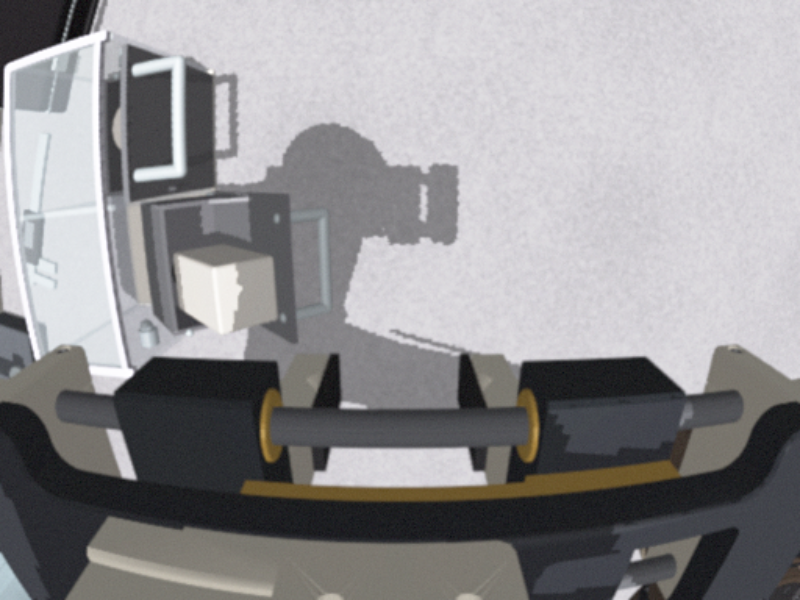

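```bash
cat >> geo.py <<'E'
rad=np.radians
def track(path,q,n=10):
    """path list of (pos,rot); linear interp; report"""
    _,s,p=par(); o,C=fk(q,p,s)
    for pos,rot in path:
        pos=np.array(pos); w=(C.inv()*rot).as_rotvec(); q0=q; big=0
        m=max(n,int(np.degrees(np.linalg.norm(w))/6))
        for i in range(1,m+1):
            x,c=ik(o+(pos-o)*i/m,C*R.from_rotvec(w*i/m),q0=q,n=0); big=max(big,abs(x-q).max()); q=x
        print("  q",q.round(2),"cost %.1e step %.2f of %d"%(c,big,m)); o,C=pos,rot
    return q
def tcp(g,r): return np.array(g)+r.apply([0,0,.011])
E
python3 - <<'E'
from geo import *
np.set_printoptions(precision=4,suppress=True)
c,s,p=par();print(c,s,p)
q=np.array(arm.get_state()["q"])
th=.73
rg=tool(rad(-100),-1); G=bin2w(th,.032,.018,.115); print("G",G)
path=[(tcp(G+[0,0,.2],rg),rg),(tcp(G,rg),rg),(tcp(G+[-.03,0,.12],rg),rg)]
q1=track(path,q)
for lay,h in(((.42,-.03),-30),((.42,-.03),0),((.42,0),-60),((.45,-.02),-30)):
    print(lay,h)
    r=tool(rad(-52),-1,rad(h)); g=np.array([*lay,.028]); 
    qa=track([(tcp(g+[0,0,.1],r),r),(tcp(g,r),r),(tcp(g,r)+r.apply([0,0,-.1]),r)],q1)
    r2=tool(rad(-105),-1,rad(h)); g2=g+np.array([np.cos(rad(h)),np.sin(rad(h)),0])*.04
    r3=tool(rad(-15),-1,rad(-60)); f=np.array([.609,.273,.080+.064])
    track([(tcp(g2+[0,0,.1],r2),r2),(tcp(g2,r2),r2),(tcp(g2+[0,0,.25],r2),r2),(tcp([.5,.2,.33],r3),r3),(tcp(f+[0,0,.1],r3),r3),(tcp(f,r3),r3)],qa)
E
```

```text
533.0909904382927 -1 [ 0.1784  0.5715  0.4784  0.3053  0.1882 -0.0212  0.    ]
G [ 0.5287 -0.1944  0.117 ]
  q [ 0.    0.21 -0.03  0.03 -1.51  1.74] cost 3.5e-18 step 0.10 of 15
  q [ 0.    0.37 -0.27  0.03 -1.1   1.73] cost 1.2e-29 step 0.04 of 10
  q [ 0.01  0.21 -0.2   0.03 -1.33  1.73] cost 8.0e-24 step 0.02 of 10
(0.42, -0.03) -30
  q [ 0.97 -0.15 -1.02  0.87 -0.89 -0.56] cost 5.3e-04 step 0.34 of 10
  q [ 0.86  0.2  -1.02  1.05 -0.65 -0.81] cost 1.4e-02 step 0.04 of 10
  q [ 1.12 -0.14 -1.02  0.65 -0.97 -0.56] cost 1.6e-02 step 0.06 of 10
  q [ 0.2   0.24 -0.45 -0.19 -1.09  0.96] cost 3.0e-27 step 0.19 of 10
  q [ 0.2   0.4  -0.52 -0.23 -0.86  1.02] cost 4.3e-20 step 0.02 of 10
  q [ 0.2   0.09 -0.26 -0.17 -1.42  0.89] cost 1.7e-30 step 0.06 of 10
  q [ 1.23  0.32 -0.35  0.89 -1.91 -0.89] cost 5.5e-30 step 0.16 of 15
  q [ 1.11  0.6  -0.11  0.97 -1.81 -0.87] cost 5.0e-18 step 0.03 of 10
  q [ 1.11  0.74 -0.14  0.95 -1.71 -1.  ] cost 2.0e-22 step 0.01 of 10
(0.42, -0.03) 0
  q [ 0.65 -0.23 -1.02  0.83 -0.44  0.22] cost 5.7e-03 step 0.45 of 10
  q [ 0.52  0.13 -1.02  1.34 -0.18 -
[... 1141 characters left out ...]
5 -1.71 -1.  ] cost 2.1e-22 step 0.01 of 10
(0.45, -0.02) -30
  q [ 0.91 -0.08 -0.98  0.96 -0.84 -0.59] cost 2.1e-19 step 0.34 of 10
  q [ 0.86  0.25 -1.02  1.25 -0.65 -0.99] cost 2.7e-03 step 0.05 of 10
  q [ 1.11 -0.09 -1.02  0.78 -0.92 -0.65] cost 4.4e-03 step 0.07 of 10
  q [ 0.2   0.29 -0.38 -0.19 -1.1   0.95] cost 1.3e-26 step 0.21 of 10
  q [ 0.2   0.43 -0.46 -0.22 -0.89  1.  ] cost 1.3e-20 step 0.02 of 10
  q [ 0.2   0.14 -0.2  -0.17 -1.42  0.89] cost 7.1e-30 step 0.05 of 10
  q [ 1.23  0.32 -0.35  0.89 -1.91 -0.89] cost 6.4e-30 step 0.16 of 15
  q [ 1.11  0.6  -0.11  0.97 -1.81 -0.87] cost 5.0e-18 step 0.03 of 10
  q [ 1.11  0.74 -0.14  0.95 -1.71 -1.  ] cost 2.1e-22 step 0.01 of 10
```

```bash
python3 - <<'E'
from geo import *
np.set_printoptions(precision=4,suppress=True)
th=.73; q=np.array(arm.get_state()["q"])
rg=tool(rad(-100),-1); G=bin2w(th,.032,.019,.123); print("G",G,"tcp",tcp(G,rg),rg.as_euler("xyz"))
U=bin2w(th,.034,.019,.223)
qq=track([(tcp(G+[0,0,.16],rg),rg),(tcp(G,rg),rg),(tcp(U,rg),rg),(tcp(U+[0,0,.08],rg),rg)],q)
r=tool(rad(-52),-1,rad(-60)); g=np.array([.41,.015,.03])
track([(tcp(g+[0,0,.15],r),r),(tcp(g,r),r),(tcp(g,r)+r.apply([0,0,-.1]),r)],qq)
p=plan([(tcp(G+[0,0,.16],rg),rg,.0876)]);print()
p=plan([(tcp(G+[0,0,.02],rg),rg,.0876,.04),(tcp(G,rg),rg,.0876,.01)],start=p)
E
```

```text
G [ 0.5233 -0.1944  0.123 ] tcp [ 0.5214 -0.1947  0.1122] [3.1416 0.1745 0.178 ]
  q [ 0.    0.22 -0.09  0.03 -1.44  1.74] cost 4.4e-18 step 0.10 of 15
  q [ 0.    0.36 -0.28  0.03 -1.11  1.73] cost 2.9e-30 step 0.03 of 10
  q [-0.02  0.19 -0.32  0.04 -1.23  1.75] cost 1.8e-24 step 0.02 of 10
  q [-0.02  0.12 -0.22  0.03 -1.41  1.76] cost 7.2e-24 step 0.02 of 10
  q [ 1.04 -0.05 -0.79  0.6  -1.26 -0.83] cost 1.4e-27 step 0.24 of 13
  q [ 1.04  0.31 -0.93  0.78 -0.86 -1.2 ] cost 2.0e-24 step 0.05 of 10
  q [ 1.2   0.11 -0.86  0.56 -1.13 -1.06] cost 6.3e-20 step 0.03 of 10
-0.9 -1 -9 -0.002 -0.0132 0.0042 0.0876;-1 -0.9 -8.9 0.0002 -0.0135 0.0039 0.0876;-0.9 -1 -9 0.0023 -0.0133 0.0037 0.0876;-0.9 -0.9 -8.9 0.0045 -0.0129 0.0035 0.0876;-1 -1 -9 0.0064 -0.012 0.0031 0.0876;-0.9 -1 -9 0.0083 -0.011 0.0028 0.0876;-0.9 -0.9 -8.9 0.01 -0.0095 0.0026 0.0876;-1 -1 -9 0.0113 -0.008 0.0022 0.0876
-0.9 -0.9 -8.9 0.0125 -0.006 0.0018 0.0876;-0.9 -1 -9 0.0133 -0.0041 0.0016 0.0876

0 0 0 0.0061 0 0.0345 0.0876;0 0 0 0.0061 0 0.0344 0.0876;0 0 0 0.0061 0 0.0345 0.0876;0 0 0 0.0061 0 0.0345 0.0876;0 0 0 0.0017 0 0.0098 0.0876;0 0 0 0.0017 0.0001 0.0099 0.0876
```

move_arm(rows="-0.9 -1 -9 -0.002 -0.013 0.004 0.0876;-1 -0.9 -8.9 0 -0.0135 0.004 0.0876;-0.9 -1 -9 0.002 -0.013 0.004 0.0876;-0.9 -0.9 -8.9 0.0045 -0.013 0.0035 0.0876;-1 -1 -9 0.0065 -0.012 0.003 0.0876;-0.9 -1 -9 0.008 -0.011 0.003 0.0876;-0.9 -0.9 -8.9 0.01 -0.0095 0.0025 0.0876;-1 -1 -9 0.011 -0.008 0.002 0.0876")

```text
t: 9.48
eef_pos: [0.4928, -0.2026, 0.2757]
ee_rot: [3.127, 0.143, -0.134]
force: [-1.0, 0.8, -0.7]
width: 0.0877
gripper_force: 0.0
```

move_arm(rows="-0.9 -0.9 -8.9 0.0125 -0.006 0.002 0.0876;-0.9 -1 -9 0.0135 -0.004 0.0015 0.0876;0 0 0 0 0 0 0.0876")

```text
t: 9.85
eef_pos: [0.5187, -0.1937, 0.2675]
ee_rot: [-3.138, 0.179, 0.179]
force: [0.3, 0.4, -0.1]
width: 0.0873
gripper_force: 0.0
```

```bash
python3 log.py; python3 - <<'E'
from geo import *
s=arm.get_state(); im,d=arm.grab_frame("wrist")
cv2.imwrite("pics/w3.png",cv2.resize(im,(800,600)))
th=.73;rg=tool(rad(-100),-1); G=bin2w(th,.032,.019,.123)
plan([(tcp(G+[0,0,.06],rg),rg,.0876,.04),(tcp(G,rg),rg,.0876,.02)])
E
```

```text
[ 0.014  0.24  -0.104  0.026 -1.404  1.728] [ 0.5187 -0.1937  0.2675] [-3.138  0.179  0.179] 9.85 [ 0.3  0.4 -0.1]
-0.1 0.1 0 0.0066 0.0005 0.0312 0.0876;0 0 -0.1 0.0065 0.0005 0.0313 0.0876;-0.1 0.1 0 0.0065 0.0005 0.0313 0.0876;0 0 0 0.0035 0 0.0197 0.0876;0 0 0 0.0035 0 0.0197 0.0876;0 0 0 0.0034 0 0.0196 0.0876
```

View pics/w3.png

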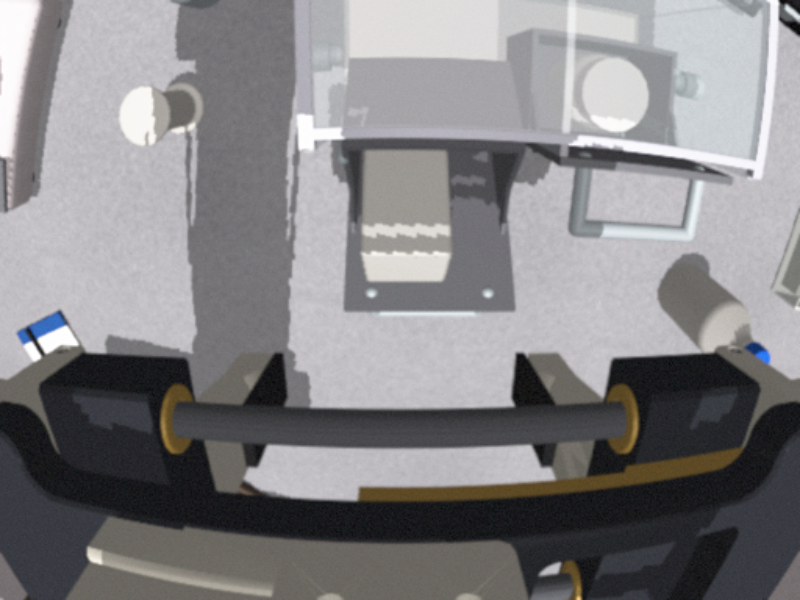

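The wrist view shows the bottle square to the panel, between columns 360 and 450 and centred under the tool (column 399). Descending.

move_arm(rows="0 0 0 0.0065 0.0005 0.031 0.0876;0 0 0 0.0065 0.0005 0.031 0.0876;0 0 0 0.0065 0 0.031 0.0876;0 0 0 0.0035 0 0.02 0.0876;0 0 0 0.0035 0 0.02 0.0876;0 0 0 0.0035 0 0.02 0.0876;0 0 0 0 0 0 0.0876")

```text
t: 10.78
eef_pos: [0.5199, -0.1944, 0.1118]
ee_rot: [-3.138, 0.179, 0.175]
force: [-0.4, -0.8, 1.3]
width: 0.0877
gripper_force: 0.0
```

move_arm(rows="0 0 0 0 0 0 0.045;0 0 0 0 0 0 0.04;0 0 0 0 0 0 0.04;0 0 0 0 0 0 0.04;0 0 0 0 0 0 0.04", squeeze=40)

```text
t: 11.4
eef_pos: [0.5217, -0.1943, 0.1129]
ee_rot: [-3.138, 0.177, 0.178]
force: [-0.8, 0.6, 1.2]
width: 0.0538
gripper_force: 39.8
```

```bash
python3 log.py; python3 - <<'E'
from geo import *
th=.73;rg=tool(rad(-100),-1); G=bin2w(th,.032,.019,.123)
U=bin2w(th,.036,.019,.223);s=arm.get_state();d=np.array(s["eef_pos"])-tcp(G,rg);print(d)
p=plan([(tcp(U,rg)+d,rg,.04,.03),(tcp(U+[0,0,.08],rg)+d,rg,.04,.04)]);print()
r=tool(rad(-52),-1,rad(-60)); g=np.array([.41,.015,.03])
p=plan([(tcp(g+[0,0,.17],r),r,.04)],start=p)
E
```

```text
[ 0.013  0.368 -0.301  0.029 -1.077  1.719] [ 0.5217 -0.1943  0.1129] [-3.138  0.177  0.178] 11.4 [-0.8  0.6  1.2]
[0.00031857 0.00048138 0.00069883]
0 0 0 -0.0191 0 -0.0162 0.04;-0.1 0.1 0 -0.0191 -0.0001 -0.0162 0.04;0 0 0 -0.019 0 -0.0162 0.04;-0.1 0 0 -0.019 0 -0.0162 0.04;0 0 0 -0.0047 0 -0.0263 0.04;0 0 0 -0.0046 0 -0.0262 0.04;0 0 0 -0.0047 0 -0.0263 0.04

-1.9 4.6 7.8 0.0008 -0.0244 0.0087 0.04;-2 4.7 7.7 -0.0033 -0.0245 0.0079 0.04;-1.9 4.6 7.8 -0.0071 -0.024 0.0065 0.04;-1.9 4.6 7.8 -0.0107 -0.023 0.0051 0.04;-2 4.7 7.8 -0.0142 -0.0215 0.0033 0.04;-1.9 4.6 7.7 -0.0171 -0.0194 0.0013 0.04;-1.9 4.7 7.8 -0.0196 -0.0169 -0.0008 0.04;-2 4.6 7.8 -0.0215 -0.0141 -0.0029 0.04
-1.9 4.6 7.7 -0.0229 -0.0109 -0.0052 0.04
```

move_arm(rows="0 0 0 -0.015 0 -0.013 0.04;0 0 0 -0.019 0 -0.016 0.04;0 0 0 -0.019 0 -0.016 0.04;0 0 0 -0.019 0 -0.016 0.04;0 0 0 -0.0045 0 -0.026 0.04;0 0 0 -0.0045 0 -0.026 0.04;0 0 0 -0.0045 0 -0.026 0.04;0 0 0 0 0 0 0.04")

```text
t: 12.4
eef_pos: [0.4634, -0.2053, 0.2661]
ee_rot: [-3.139, 0.174, 0.178]
force: [-0.7, 0.2, -2.8]
width: 0.0541
gripper_force: 39.9
```

```bash
python3 log.py; python3 - <<'E'
from geo import *
r=tool(rad(-52),-1,rad(-60)); g=np.array([.41,.015,.03])
p=plan([(tcp(g+[0,0,.17],r),r,.04)])
a=[]
for n in("scene","top"):
    im,d,P=cloud(n); a.append(im)
cv2.imwrite("pics/s4.png",np.hstack([cv2.resize(a[0][60:240,180:400],(400,327)),cv2.resize(a[1][120:300,180:400],(400,327))]))
E
```

```text
[-0.006  0.156 -0.214  0.03  -1.372  1.746] [ 0.4634 -0.2053  0.2661] [-3.139  0.174  0.178] 12.4 [-0.7  0.2 -2.8]
-2 4.6 7.8 0.0002 -0.0244 0.0085 0.04;-1.9 4.7 7.7 -0.0038 -0.0245 0.0074 0.04;-2 4.6 7.8 -0.0076 -0.0239 0.0062 0.04;-1.9 4.7 7.7 -0.0112 -0.0228 0.0047 0.04;-2 4.6 7.8 -0.0145 -0.0212 0.0028 0.04;-1.9 4.6 7.8 -0.0174 -0.0191 0.0008 0.04;-2 4.7 7.7 -0.0198 -0.0165 -0.0012 0.04;-1.9 4.6 7.8 -0.0216 -0.0137 -0.0035 0.04
-2 4.7 7.8 -0.023 -0.0105 -0.0056 0.04
```

View pics/s4.png

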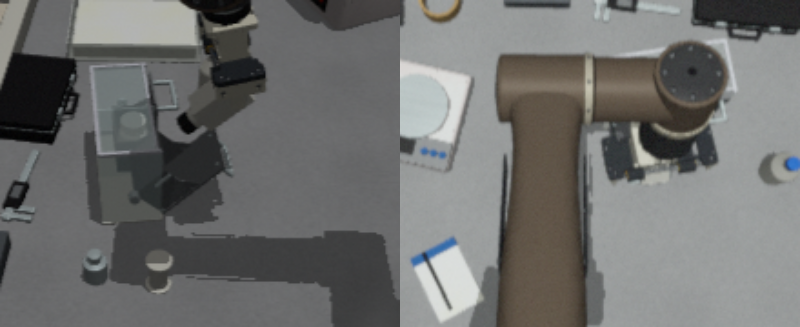

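```bash
python3 - <<'E'
from geo import *
r=tool(rad(-52),-1,rad(-60)); g=np.array([.41,.015,.03])
p=plan([(tcp(g+[0,0,.17],r),r,.04)],maxa=5.5)
E
```

```text
-1.1 2.6 4.4 0.0002 -0.0137 0.0046 0.04;-1.1 2.7 4.3 -0.0011 -0.0137 0.0044 0.04;-1.1 2.6 4.4 -0.0023 -0.0137 0.004 0.04;-1.1 2.6 4.4 -0.0036 -0.0136 0.0036 0.04;-1.1 2.6 4.3 -0.0047 -0.0132 0.0031 0.04;-1.1 2.7 4.4 -0.0058 -0.013 0.0027 0.04;-1.1 2.6 4.4 -0.007 -0.0125 0.0021 0.04;-1.1 2.6 4.3 -0.0079 -0.012 0.0016 0.04
-1.1 2.6 4.4 -0.0089 -0.0113 0.0009 0.04;-1.1 2.7 4.4 -0.0098 -0.0107 0.0003 0.04;-1.1 2.6 4.3 -0.0105 -0.0098 -0.0004 0.04;-1 2.6 4.4 -0.0112 -0.0091 -0.001 0.04;-1.1 2.6 4.4 -0.0118 -0.0081 -0.0017 0.04;-1.1 2.7 4.3 -0.0124 -0.0072 -0.0024 0.04;-1.1 2.6 4.4 -0.0126 -0.0062 -0.0032 0.04;-1.1 2.6 4.4 -0.013 -0.0051 -0.0038 0.04
```

move_arm(rows="-1.1 2.6 4.4 0 -0.0135 0.0045 0.04;-1.1 2.7 4.3 -0.001 -0.0135 0.0045 0.04;-1.1 2.6 4.4 -0.0025 -0.0135 0.004 0.04;-1.1 2.6 4.4 -0.0035 -0.0135 0.0035 0.04;-1.1 2.6 4.3 -0.0045 -0.013 0.003 0.04;-1.1 2.7 4.4 -0.006 -0.013 0.0025 0.04;-1.1 2.6 4.4 -0.007 -0.0125 0.002 0.04;-1.1 2.6 4.3 -0.008 -0.012 0.0015 0.04")

```text
t: 13.5
eef_pos: [0.437, -0.0989, 0.2273]
ee_rot: [3.003, -0.241, -0.403]
force: [0.4, -0.4, -1.9]
width: 0.0539
gripper_force: 39.9
```

move_arm(rows="-1.1 2.6 4.4 -0.009 -0.0115 0.001 0.04;-1.1 2.7 4.4 -0.01 -0.0105 0.0005 0.04;-1.1 2.6 4.3 -0.0105 -0.01 -0.0005 0.04;-1 2.6 4.4 -0.011 -0.009 -0.001 0.04;-1.1 2.6 4.4 -0.012 -0.008 -0.0015 0.04;-1.1 2.7 4.3 -0.0125 -0.007 -0.0025 0.04;-1.1 2.6 4.4 -0.0125 -0.006 -0.003 0.04;-1.1 2.6 4.4 -0.013 -0.005 -0.004 0.04")

```text
t: 14.5
eef_pos: [0.4133, 0.0089, 0.1924]
ee_rot: [-3.14, -0.664, -1.051]
force: [0.7, -1.0, -2.3]
width: 0.0537
gripper_force: 39.9
```

```bash
python3 log.py; python3 - <<'E'
from geo import *
r=tool(rad(-52),-1,rad(-60)); g=np.array([.41,.015,.03])
p=plan([(tcp(g+[0,0,.17],r),r,.04),(tcp(g+[0,0,.03],r),r,.04,.04),(tcp(g,r),r,.04,.01)],maxa=5.5)
# look at bottle axis in depth
s=arm.get_state();R_=R.from_euler("xyz",s["ee_rot"]);G=np.array(s["eef_pos"])-R_.apply([0,0,.011]);h=np.array([np.cos(rad(-60)),np.sin(rad(-60)),0])
for n in("scene","top"):
    im,d,P=cloud(n); D=P-G; a=D@h; b=D@np.cross(Z,h); k=(abs(b)<.022)&(a>.0)&(a<.13)&(D[...,2]>-.09)&(D[...,2]<.06)
    q=np.c_[a[k],b[k],D[k][:,2]]
    for lo in np.arange(.0,.13,.02):
        w=q[(q[:,0]>=lo)&(q[:,0]<lo+.02)]
        if len(w)>3: print(n,round(lo,2),len(w),np.percentile(w[:,2],[10,50,90]).round(3))
E
```

```text
[ 1.034 -0.047 -1.017  0.659 -1.071 -0.976] [0.4133 0.0089 0.1924] [-3.14  -0.664 -1.051] 14.5 [ 0.7 -1.  -2.3]
0 0 -0.2 -0.0008 -0.0002 0.0007 0.04;0 0 0 -0.0216 0 0.0276 0.04;0 0 0 -0.0215 -0.0001 0.0275 0.04;0 0 0 -0.0216 0 0.0276 0.04;0 0 0 -0.0216 0 0.0276 0.04;0 0 0 -0.0061 0 0.0079 0.04;0 0 0 -0.0062 0 0.0078 0.04;0 0 0 -0.0061 -0.0001 0.0079 0.04
scene 0.02 55 [0.023 0.024 0.026]
scene 0.04 80 [0.024 0.026 0.028]
scene 0.06 66 [0.026 0.027 0.03 ]
scene 0.08 52 [0.007 0.02  0.024]
scene 0.1 52 [0.007 0.02  0.024]
top 0.0 74 [0.018 0.022 0.026]
top 0.02 74 [0.02  0.024 0.027]
top 0.04 73 [0.023 0.026 0.029]
top 0.06 72 [0.024 0.028 0.031]
top 0.08 64 [0.011 0.019 0.025]
top 0.1 52 [0.013 0.02  0.026]
```

```bash
python3 - <<'E'
from kin import *
np.set_printoptions(precision=4,suppress=True)
c,s,p=par();print(c,p);print(res(p,s)[:-2].reshape(-1,6))
D=data()
def fk2(q,p,s4):
    d1,l2,l4,lt,lo,a3,a1,ty,tx=p
    A=rv(Z,q[0]); o=A.apply([a1,-lo,d1]); A=A*rv(Y,q[1]); o=o+A.apply([0,0,l2]); B=A*rv(Y,-q[2]); o=o+B.apply([l4,0,a3])
    C=B*rv(X,s4*q[3])*rv(Y,-q[4]); E=C*rv(X,-q[5])*RT
    return o+C.apply([lt,tx,ty]),E
f=lambda p,s:np.r_[np.ravel([(fk2(q,p,s)[0]-x)*1000 for q,x,e in D])]
for s in(1,-1):
    r=least_squares(lambda p:np.r_[f(p,s),p[6:]*30],[.2,.6,.46,.37,.19,0,0,0,0]);print(s,r.cost,r.x);print(f(r.x,s).reshape(-1,3))
    print([np.round((fk2(q,r.x,s)[1].inv()*R.from_euler("xyz",e)).as_rotvec(),3) for q,x,e in D])
E
cat log.txt
```

```text
6843.048836734698 [0.1318 0.5846 0.4577 0.3044 0.1896 0.0232 0.    ]
[[ -4.1912   2.3415   5.8181   0.      -0.      -0.    ]
 [-18.8108  -3.295   22.2222   0.      -0.       0.    ]
 [-11.1956 -13.6679   7.1567   0.0757   0.257    0.3612]
 [ 20.7037 -15.6942  33.4437   0.      -0.       0.    ]
 [ -0.0555   1.8061   6.8323   0.      -0.       0.    ]
 [  8.0757   3.904    0.3377   0.      -0.       0.    ]
 [ 11.5605   3.955   -0.7307   0.       0.       0.    ]
 [  9.4339   3.9546  -0.6169   0.      -0.       0.    ]
 [-28.6456 -53.3615 -80.686    0.      -0.      -0.    ]
 [ -2.0361  -2.6562   6.2228  -0.2754  -0.06     0.0611]]
1 26063.51384605809 [ 0.1493  0.5449  0.4284  0.1998  0.518  -0.0762 -0.1195  0.1896  0.3168]
[[  12.4767   -9.9706   -3.9119]
 [ -53.6033  -50.4934   34.603 ]
 [  11.915     2.2905   -4.626 ]
 [-113.2364  -30.9882   56.7777]
 [  13.6531  -14.3524    4.4472]
 [  25.8242    4.3754  -27.3065]
 [   3.7996    2.453    -3.0118]
 [  28.5087    5.6002  -25.0675]
 [ -80.812   127.5611  -39.4268]
 [   8.5931   -9.6222    7.5226]]
[array([ 0., -0.,  0.]), array([ 0.
[... 2350 characters left out ...]
02917508909718432, -1.0774184069280524, 1.718856202413276], [0.5217143149620823, -0.1942583610625732, 0.11286222037804236], [-3.1384203322787876, 0.1770097521019507, 0.17780639219625782]]
[[-0.00616948297766633, 0.1563008549594232, -0.2140516557247011, 0.029552092054947254, -1.372146563101689, 1.745952631941569], [0.46344152444370385, -0.20529820503284782, 0.266100183396064], [-3.1388863152617166, 0.17400177479851453, 0.1775487337718784]]
[[1.0336031239095267, -0.04736836069619386, -1.0171359523194736, 0.6591930694386807, -1.0710301878402553, -0.9760496959376024], [0.41328202125582647, 0.008857061014774674, 0.19236238090481222], [-3.1399227085202277, -0.6639223721228161, -1.050654274922821]]
```

```bash
python3 - <<'E'
s=open("kin.py").read()
i=s.index("def fk("); j=s.index("# tool frame")
s=s[:i]+'''def fk(q,p,s4=-1):
    A=rv(Z,q[0])*rv(Y,q[1]); o=np.array([0,0,.1988])+A.apply([0,0,.6005]); B=A*rv(Y,-q[2]); o=o+B.apply([.4636,0,0])
    C=B*rv(X,-q[3])*rv(Y,-q[4]); return o+C.apply([.369,-.1908,-.001]),C*rv(X,-q[5])*RT
'''+s[j:]
s=s.replace("    global PAR\n","    return 0,-1,None\n    global PAR\n")
open("kin.py","w").write(s)
E
cat > t.py <<'E'
from geo import *
np.set_printoptions(precision=4,suppress=True)
for q,x,e in data()[-3:]: print((fk(q,0)[0]-x)*1000)
q=np.array(arm.get_state()["q"])
print("lay options: tool -52")
for h in(-90,-75,-60,-45,-30,0,30,60,90):
  for xy in((.41,.015),(.45,.0),(.45,.06),(.5,-.05)):
    r=tool(rad(-52),-1,rad(h)); b=ik(tcp([*xy,.03],r),r,q0=q,n=8)
    if b: print(h,xy,[k.round(2) for k in b][:2])
print("final")
for el in(0,-15,-25):
  for h in(-90,-60,-30,30,60,90,120):
    r=tool(rad(el),-1,rad(h)); b=ik(tcp([.609,.273,.145],r),r,n=14)
    if b: print(el,h,[k.round(2) for k in b][:3])
E
python3 t.py
```

```text
[-0.9832  1.03    0.0821]
[-1.393  -0.274  -0.1156]
[-0.5107 -0.6858 -0.3601]
lay options: tool -52
-90 (0.41, 0.015) [array([ 0.87,  0.43, -0.94,  0.57, -0.83, -1.39])]
-90 (0.45, 0.0) [array([ 0.77,  0.45, -0.89,  0.64, -0.83, -1.35])]
-90 (0.45, 0.06) [array([ 0.87,  0.49, -0.8 ,  0.53, -0.9 , -1.34])]
-90 (0.5, -0.05) [array([ 0.59,  0.48, -0.87,  0.79, -0.81, -1.31])]
-75 (0.45, 0.06) [array([ 0.89,  0.43, -0.98,  0.79, -0.77, -1.38])]
0 (0.41, 0.015) [array([-0.2 ,  0.11, -0.85, -1.84, -0.13, -2.71])]
0 (0.45, 0.06) [array([-0.28,  0.18, -0.88, -2.25, -0.22, -2.22])]
30 (0.41, 0.015) [array([-0.2 ,  0.16, -0.75, -1.3 , -0.44, -2.84])]
30 (0.45, 0.0) [array([-0.19,  0.21, -0.68, -1.25, -0.44, -2.9 ])]
30 (0.45, 0.06) [array([-0.01,  0.19, -0.7 , -1.31, -0.33, -2.98])]
30 (0.5, -0.05) [array([-0.26,  0.28, -0.57, -1.16, -0.49, -2.94])]
60 (0.41, 0.015) [array([-0.24,  0.29, -0.61, -1.02, -0.77, -2.63])]
60 (0.45, 0.0) [array([-0.24,  0.33, -0.53, -0.99, -0.78, -2.67])]
60 (0.45, 0.06) [array([-0.11,  0.3 , -0.56, -1.05, -0.71, -2.73])]
60 (0.5, -0.05) [array([-0.3 ,  0.4 , -0.41,
[... 778 characters left out ...]
y([ 1.07,  0.77, -0.49,  0.98, -1.48, -1.3 ])]
-15 30 [array([-0.14,  0.53, -0.8 , -2.42, -1.12, -1.74])]
-15 60 [array([-0.13,  0.52, -0.39, -1.72, -1.12, -2.25])]
-15 90 [array([-0.05,  0.66, -0.02, -1.34, -1.44, -2.47])]
-15 120 [array([ 0.07,  0.83,  0.36, -1.12, -1.83, -2.55])]
-25 -90 [array([ 0.97,  0.88,  0.01,  0.55, -1.74, -1.19])]
-25 -60 [array([ 1.05,  0.69, -0.48,  0.93, -1.36, -1.22])]
-25 -30 [array([ 0.9 ,  0.5 , -0.92,  1.65, -1.12, -1.41])]
-25 30 [array([-0.05,  0.34, -0.67, -2.29, -0.7 , -2.03])]
-25 60 [array([-0.01,  0.41, -0.34, -1.56, -0.91, -2.51])]
-25 90 [array([ 0.02,  0.57, -0.02, -1.21, -1.31, -2.6 ])]
-25 120 [array([ 0.12,  0.76,  0.32, -1.  , -1.72, -2.58])]
```

```bash
cat > t.py <<'E'
from geo import *
q=np.array(arm.get_state()["q"])
h=rad(-90); r=tool(rad(-56),-1,h); g=np.array([.44,.06,.029])
qa=track([(tcp(g+[0,0,.15],r),r),(tcp(g,r),r),(tcp(g,r)+r.apply([0,0,-.1]),r)],q)
r2=tool(rad(-105),-1,h); g2=g+np.array([0,-.05,0])
r3=tool(rad(-15),-1,rad(-90)); f=np.array([.609,.273,.080+.065])
track([(tcp(g2+[0,0,.13],r2),r2),(tcp(g2,r2),r2),(tcp(g2+[0,.1,.27],r2),r2),(tcp([.5,.3,.33],r3),r3),(tcp(f+[0,0,.08],r3),r3),(tcp(f,r3),r3),(tcp(f,r3)-r3.apply([0,0,.1]),r3)],qa)
plan([(tcp(g+[0,0,.15],r),r,.04),(tcp(g+[0,0,.03],r),r,.04,.035),(tcp(g,r),r,.04,.01)],maxa=5)
E
python3 t.py
```

```text
q [ 0.89  0.22 -0.66  0.39 -1.2  -1.12] cost 4.6e-30 step 0.04 of 10
  q [ 0.87  0.44 -0.83  0.51 -0.84 -1.31] cost 5.9e-23 step 0.04 of 10
  q [ 0.96  0.35 -0.66  0.37 -1.1  -1.22] cost 9.3e-31 step 0.03 of 10
  q [ 0.23  0.08 -0.48 -0.31 -0.98 -0.06] cost 2.7e-29 step 0.16 of 10
  q [ 0.22  0.28 -0.58 -0.41 -0.69  0.1 ] cost 1.8e-19 step 0.03 of 10
  q [ 0.47 -0.07 -0.3  -0.25 -1.23 -0.4 ] cost 3.6e-23 step 0.06 of 10
  q [ 1.12  0.71 -0.01  0.51 -2.08 -1.18] cost 7.7e-31 step 0.14 of 15
  q [ 0.97  0.87  0.04  0.62 -1.93 -1.15] cost 2.1e-20 step 0.02 of 10
  q [ 0.98  0.96  0.03  0.6  -1.84 -1.22] cost 1.2e-23 step 0.01 of 10
  q [ 1.04  1.04  0.28  0.58 -2.01 -1.15] cost 1.1e-29 step 0.03 of 10
-2.5 -0.6 3.5 -0.0047 -0.0065 0.0002 0.04;-2.5 -0.5 3.4 -0.0052 -0.0061 0 0.04;-2.5 -0.6 3.5 -0.0055 -0.0059 -0.0002 0.04;-2.6 -0.6 3.5 -0.0058 -0.0055 -0.0004 0.04;-2.5 -0.6 3.5 -0.0062 -0.0051 -0.0005 0.04;-2.5 -0.6 3.4 -0.0065 -0.0047 -0.0007 0.04;-2.5 -0.5 3.5 -0.0067 -0.0043 -0.0009 0.04;0 0 0 -0.0168 0 0.0249 0.04
0 0 0 -0.0168 0 0.0248 0.04;0 0 0 -0.0168 0 0.0249 0.04;0 0 0 -0.0168 0 0.0249 0.04;0 0 0 -0.0056 0 0.0083 0.04;0 0 0 -0.0056 0 0.0082 0.04;0 0 0 -0.0056 0 0.0083 0.04
```

move_arm(rows="-2.5 -0.6 3.5 -0.0045 -0.0065 0 0.04;-2.5 -0.5 3.4 -0.005 -0.006 0 0.04;-2.5 -0.6 3.5 -0.0055 -0.006 0 0.04;-2.6 -0.6 3.5 -0.006 -0.0055 -0.0005 0.04;-2.5 -0.6 3.5 -0.006 -0.005 -0.0005 0.04;-2.5 -0.6 3.4 -0.0065 -0.0045 -0.0005 0.04;-2.5 -0.5 3.5 -0.0065 -0.0045 -0.001 0.04;0 0 0 -0.017 0 0.025 0.04")

```text
t: 15.6
eef_pos: [0.4417, 0.0534, 0.1412]
ee_rot: [-3.14, -0.588, -1.573]
force: [0.7, 0.0, -2.6]
width: 0.0535
gripper_force: 39.9
```

move_arm(rows="0 0 0 -0.017 0 0.025 0.04;0 0 0 -0.017 0 0.025 0.04;0 0 0 -0.017 0 0.025 0.04;0 0 0 0 0 0 0.04")

```text
t: 16.1
eef_pos: [0.4391, 0.0511, 0.0493]
ee_rot: [3.137, -0.595, -1.569]
force: [0.1, 0.4, -1.3]
width: 0.0539
gripper_force: 39.9
```

```bash
python3 log.py; python3 - <<'E'
from geo import *
h=rad(-90); r=tool(rad(-56),-1,h); g=np.array([.44,.06,.029])
plan([(tcp(g+[0,0,.01],r),r,.04,.015),(tcp(g,r),r,.04,.005)],maxa=5)
for q in([ 0.98,0.96,0.03,0.6,-1.84,-1.22],[.87,.44,-.83,.51,-.84,-1.31],[1.04,1.04,.28,.58,-2.01,-1.15],arm.get_state()["q"]):
    A=rv(Z,q[0])*rv(Y,q[1]);e=np.array([0,0,.1988])+A.apply([0,0,.6]);w=e+(A*rv(Y,-q[2])).apply([.4636,0,0]);C=A*rv(Y,-q[2])*rv(X,-q[3])*rv(Y,-q[4]);print("elbow",e.round(3),"wrist",w.round(3),"flange axis",(w+C.apply([0,-.19,0])).round(3))
E
```

```text
[ 0.873  0.392 -0.802  0.469 -0.914 -1.262] [0.4391 0.0511 0.0493] [ 3.137 -0.595 -1.569] 16.1 [ 0.1  0.4 -1.3]
0.1 0 0 -0.0066 -0.0005 0.0073 0.04;0.1 -0.1 0.1 -0.0065 -0.0005 0.0073 0.04;0 0 0 -0.0019 0 0.0028 0.04;0 0 0 -0.0019 0 0.0027 0.04;0 0 0 -0.0018 0 0.0028 0.04
elbow [0.274 0.408 0.543] wrist [0.428 0.638 0.171] flange axis [0.606 0.622 0.235]
elbow [0.165 0.195 0.742] wrist [0.253 0.3   0.299] flange axis [0.437 0.261 0.326]
elbow [0.262 0.446 0.503] wrist [0.432 0.736 0.183] flange axis [0.605 0.717 0.259]
elbow [0.147 0.175 0.753] wrist [0.257 0.306 0.322] flange axis [0.438 0.258 0.354]
```

move_arm(rows="0 0 0 -0.0065 0 0.007 0.04;0 0 0 -0.0065 0 0.007 0.04;0 0 0 -0.002 0 0.003 0.04;0 0 0 -0.002 0 0.003 0.04;0 0 0 0 0 0 0.04")

```text
t: 16.73
eef_pos: [0.4404, 0.0558, 0.0246]
ee_rot: [-3.141, -0.592, -1.571]
force: [0.3, 0.7, -2.6]
width: 0.0538
gripper_force: 39.9
```

move_arm(rows="0 0 0 -0.0015 0 0.0025 0.04;0 0 0 -0.0015 0 0.0025 0.04;0 0 0 0 0 0 0.04")

```text
t: 17.1
eef_pos: [0.4409, 0.0549, 0.0221]
ee_rot: [-3.139, -0.596, -1.572]
force: [-8.5, 7.5, 37.6]
width: 0.0538
gripper_force: 40.0
```

move_arm(rows="0 0 0 0 0 0 0.0876;0 0 0 0 0 0 0.0876;0 0 0 0 0 0 0.0876;0 0 0 0 0 -0.03 0.0876;0 0 0 0 0 -0.04 0.0876;0 0 0 0 0 -0.04 0.0876;0 0 0 0 0 -0.04 0.0876")

```text
t: 17.98
eef_pos: [0.4402, 0.1397, 0.1442]
ee_rot: [3.141, -0.592, -1.571]
force: [1.6, -0.7, -0.2]
width: 0.0873
gripper_force: 0.0
```

```bash
python3 log.py; python3 - <<'E'
from geo import *
s=arm.get_state(); im,d=arm.grab_frame("wrist"); np.savez("w5.npz",im=im,d=d,p=s["eef_pos"],r=s["ee_rot"])
cv2.imwrite("pics/w5.png",cv2.resize(im,(800,600)))
for n in("scene","top"):
    _,_,P=cloud(n); k=(abs(P[...,0]-.44)<.08)&(P[...,1]>-.12)&(P[...,1]<.12)&(P[...,2]>.035)&(P[...,2]<.07)
    q=P[k];print(n,len(q))
    if len(q)>20:
        print(cv2.minAreaRect(q[:,:2].astype(np.float32)),q.min(0),q.max(0),np.median(q,0))
P=np.load("top.npz")["P"]; k=(P[...,0]>.6)&(P[...,0]<.8)&(P[...,1]>.5)&(P[...,1]<.85)&(P[...,2]>.03); print("device",P[k].min(0),P[k].max(0))
E
```

```text
[ 0.996  0.318 -0.566  0.328 -1.22  -1.195] [0.4402 0.1397 0.1442] [ 3.141 -0.592 -1.571] 17.975 [ 1.6 -0.7 -0.2]
scene 103
((0.44718706607818604, -0.02618049457669258), (0.06556355208158493, 0.03230821713805199), 73.90444946289062) [ 0.42646554 -0.05532728  0.03538666] [0.4698878  0.00384303 0.05767633] [ 0.44860629 -0.03049921  0.046301  ]
top 434
((0.4437456727027893, 0.009660065174102783), (0.05348992347717285, 0.13291408121585846), 0.272600919008255) [ 0.41705842 -0.0568286   0.03560687] [0.47061783 0.0761994  0.06401682] [0.44409592 0.01747932 0.05318695]
device [0.60000117 0.50259674 0.03017932] [0.7998376  0.84989086 0.37415522]
```

View pics/w5.png

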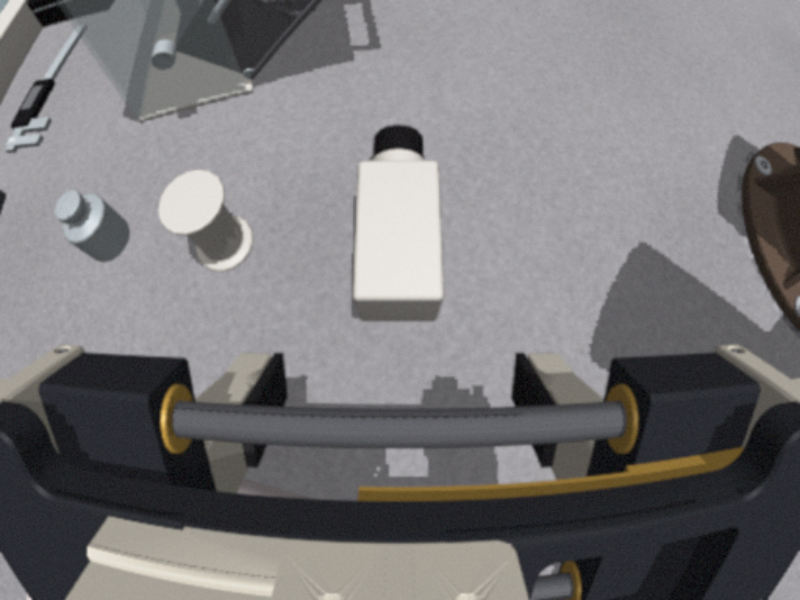

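Bottle lies flat, its axis along y: body from (357,163) to (442,300) in the wrist view, cap at (398,140), square to the tool. I'll check the height of the objects near the wrist at the placing pose.

```bash
cat > t.py <<'E'
from geo import *
P=np.load("top.npz")["P"]
for x0 in np.arange(.4,.85,.05):
    print("%.2f"%x0,[ "%.2f"%(np.nanpercentile(P[(abs(P[...,0]-x0)<.025)&(abs(P[...,1]-y0)<.025)][:,2],95) if ((abs(P[...,0]-x0)<.025)&(abs(P[...,1]-y0)<.025)).sum()>3 else -1) for y0 in np.arange(.45,.9,.05)])
q=np.array(arm.get_state()["q"])
c=np.array([.442,.076-.064,.027]); h=rad(-90); r2=tool(rad(-105),-1,h)
for hf in(-90,-75,-60):
    r3=tool(rad(-15),-1,rad(hf)); f=np.array([.609,.273,.080+.064])
    qq=track([(tcp(c+[0,0,.1],r2),r2),(tcp(c,r2),r2),(tcp(c+[0,.1,.27],r2),r2),(tcp([.5,.28,.33],r3),r3),(tcp(f+[0,0,.08],r3),r3),(tcp(f,r3),r3)],q)
    A=rv(Z,qq[0])*rv(Y,qq[1]);e=np.array([0,0,.1988])+A.apply([0,0,.6]);B=A*rv(Y,-qq[2]);w=e+B.apply([.4636,0,0]);C=B*rv(X,-qq[3])*rv(Y,-qq[4]);print(hf,"elbow",e.round(3),"wrist",w.round(3),"flange axis",(w+C.apply([0,-.19,0])).round(3))
p=plan([(tcp(c+[0,0,.08],r2),r2,.0876)],maxa=7);print();plan([(tcp(c+[0,0,.02],r2),r2,.0876,.03),(tcp(c,r2),r2,.0876,.01)],start=p)
E
python3 t.py
```

```text
0.40 ['0.01', '0.01', '0.01', '0.01', '0.01', '0.01', '0.01', '0.04', '0.23']
0.45 ['0.09', '0.09', '0.08', '0.01', '0.01', '0.01', '0.01', '0.04', '0.31']
0.50 ['0.09', '0.09', '0.09', '0.01', '0.01', '0.01', '0.01', '0.03', '0.32']
0.55 ['0.01', '0.01', '0.01', '0.01', '0.01', '0.01', '0.01', '0.31', '0.33']
0.60 ['0.01', '0.01', '0.01', '0.01', '0.01', '0.01', '0.01', '0.31', '0.34']
0.65 ['0.01', '0.01', '0.01', '0.07', '0.08', '0.08', '0.08', '0.08', '0.35']
0.70 ['0.01', '0.00', '0.01', '0.07', '0.08', '0.09', '0.09', '0.08', '0.36']
0.75 ['0.01', '0.01', '0.01', '0.07', '0.08', '0.08', '0.08', '0.08', '0.08']
0.80 ['0.05', '0.06', '0.06', '0.06', '0.01', '0.01', '0.01', '0.01', '0.01']
  q [ 0.23  0.12 -0.51 -0.33 -0.91 -0.04] cost 7.5e-28 step 0.18 of 10
  q [ 0.22  0.29 -0.57 -0.41 -0.69  0.09] cost 4.8e-22 step 0.02 of 10
  q [ 0.47 -0.06 -0.3  -0.25 -1.22 -0.4 ] cost 3.7e-23 step 0.06 of 10
  q [ 1.11  0.68 -0.06  0.51 -2.05 -1.19] cost 3.5e-19 step 0.14 of 15
  q [ 0.97  0.87  0.04  0.62 -1.92 -1.15] cost 2.7e-19 step 0.02 of 10
  q [ 0.98  0.96  0.03  0.6  -1.84 -1.22] c
[... 853 characters left out ...]
  0.48 -0.5   0.81 -1.71 -1.14] cost 1.2e-22 step 0.12 of 15
  q [ 1.07  0.67 -0.46  0.97 -1.55 -1.2 ] cost 3.9e-23 step 0.02 of 10
  q [ 1.07  0.77 -0.49  0.98 -1.48 -1.3 ] cost 7.2e-24 step 0.01 of 10
-60 elbow [0.202 0.367 0.628] wrist [0.27  0.492 0.187] flange axis [0.435 0.572 0.235]
0 -7 0 0.0112 -0.0001 0.0157 0.0876;0 -6.9 0 0.013 -0.0001 0.0142 0.0876;-0.1 -7 0 0.0146 -0.0001 0.0125 0.0876;0 -7 0 0.016 -0.0001 0.0107 0.0876;0 -6.9 0 0.0172 -0.0001 0.0086 0.0876;0 -7 0 0.0182 -0.0002 0.0065 0.0876;0 -6.9 0 0.0187 -0.0001 0.0042 0.0876

0 0 0 0.0052 0 0.0193 0.0876;0 0 0 0.0051 0 0.0193 0.0876;0 0 0 0.0052 0 0.0194 0.0876;0 0 0 0.0026 0 0.0096 0.0876;0 0 0 0.0026 0.0001 0.0097 0.0876
```

move_arm(rows="0 -7 0 0.011 0 0.0155 0.0876;0 -7 0 0.013 0 0.014 0.0876;0 -7 0 0.0145 0 0.0125 0.0876;0 -7 0 0.016 0 0.0105 0.0876;0 -7 0 0.017 0 0.0085 0.0876;0 -7 0 0.018 0 0.0065 0.0876;0 -7 0 0.0185 0 0.004 0.0876;0 0 0 0 0 0 0.0876")

```text
t: 19.12
eef_pos: [0.4396, 0.0103, 0.0948]
ee_rot: [3.139, 0.264, -1.581]
force: [-0.9, 0.6, 0.9]
width: 0.0873
gripper_force: 0.0
```

```bash
python3 log.py; python3 - <<'E'
from geo import *
c=np.array([.442,.076-.064,.027]); h=rad(-90); r2=tool(rad(-105),-1,h)
plan([(tcp(c+[0,0,.02],r2),r2,.0876,.03),(tcp(c,r2),r2,.0876,.01)],maxa=7)
E
```

```text
[ 0.221  0.15  -0.53  -0.343 -0.861 -0.01 ] [0.4396 0.0103 0.0948] [ 3.139  0.264 -1.581] 19.125 [-0.9  0.6  0.9]
0 0.1 -0.3 0.0054 -0.0013 0.0288 0.0876;0 0.1 -0.2 0.0054 -0.0012 0.0288 0.0876;0 0 0 0.0017 0 0.0064 0.0876;0 0 0 0.0017 0 0.0065 0.0876;0 0 0 0.0018 0 0.0064 0.0876
```

move_arm(rows="0 0 -0.3 0.0055 -0.001 0.0288 0.0876;0 0 -0.2 0.0055 -0.001 0.0288 0.0876;0 0 0 0.0015 0 0.0065 0.0876;0 0 0 0.0015 0 0.0065 0.0876;0 0 0 0.0015 0 0.006 0.0876;0 0 0 0 0 0 0.0876")

```text
t: 19.88
eef_pos: [0.4425, 0.0194, 0.0185]
ee_rot: [-3.139, 0.264, -1.562]
force: [-0.1, -1.2, -0.2]
width: 0.0877
gripper_force: 0.0
```

move_arm(rows="0 0 0 0 0 0 0.045;0 0 0 0 0 0 0.04;0 0 0 0 0 0 0.04;0 0 0 0 0 0 0.04;0 0 0 0 0 0 0.04", squeeze=40)

```text
t: 20.5
eef_pos: [0.4422, 0.0193, 0.0185]
ee_rot: [-3.139, 0.264, -1.562]
force: [-1.9, -0.4, 3.3]
width: 0.0539
gripper_force: 40.0
```

```bash
python3 log.py; python3 - <<'E'
from geo import *
c=np.array([.442,.076-.064,.027]); h=rad(-90); r2=tool(rad(-105),-1,h)
r3=tool(rad(-15),-1,rad(-75))
p=plan([(tcp(c+[0,.1,.27],r2),r2,.04,.04)]);print()
plan([(tcp([.5,.28,.33],r3),r3,.04)],start=p,maxa=6.5)
E
```

```text
[ 0.23   0.283 -0.576 -0.409 -0.692  0.092] [0.4422 0.0193 0.0185] [-3.139  0.264 -1.562] 20.5 [-1.9 -0.4  3.3]
0 0 0.1 -0.0203 -0.0001 -0.0292 0.04;0 0 0 -0.0202 -0.0001 -0.0292 0.04;0 0 0.1 -0.0203 -0.0002 -0.0293 0.04;0 0.1 0 -0.0202 0 -0.0292 0.04;0 0 0.1 -0.0203 -0.0001 -0.0292 0.04;0 0 0.1 -0.0202 0 -0.0293 0.04;0 0 0 -0.0202 0 -0.0292 0.04;0 0 0.1 -0.0202 0 -0.0293 0.04

0.6 6.4 -1 -0.0114 -0.0043 0.0001 0.04;0.6 6.4 -1.1 -0.0113 -0.0046 -0.0012 0.04;0.6 6.4 -1 -0.011 -0.0048 -0.0024 0.04;0.6 6.4 -1 -0.0106 -0.005 -0.0035 0.04;0.6 6.3 -1.1 -0.0101 -0.0052 -0.0047 0.04;0.6 6.4 -1 -0.0094 -0.0054 -0.0056 0.04;0.6 6.4 -1 -0.0086 -0.0057 -0.0066 0.04;0.6 6.4 -1.1 -0.0077 -0.0059 -0.0075 0.04
0.6 6.4 -1 -0.0067 -0.0061 -0.0081 0.04;0.6 6.4 -1 -0.0057 -0.0063 -0.0089 0.04;0.6 6.4 -1.1 -0.0045 -0.0065 -0.0093 0.04;0.5 6.4 -1 -0.0034 -0.0067 -0.0097 0.04;0.6 6.3 -1 -0.0021 -0.0068 -0.0099 0.04;0.6 6.4 -1.1 -0.0009 -0.007 -0.0101 0.04
```

move_arm(rows="0 0 0 0 0 -0.02 0.04;0 0 0 -0.02 0 -0.029 0.04;0 0 0 -0.02 0 -0.029 0.04;0 0 0 -0.02 0 -0.029 0.04;0 0 0 -0.02 0 -0.029 0.04;0 0 0 -0.02 0 -0.029 0.04;0 0 0 -0.02 0 -0.029 0.04;0 0 0 -0.02 0 -0.029 0.04")

```text
t: 21.5
eef_pos: [0.4406, 0.0966, 0.2709]
ee_rot: [-3.14, 0.264, -1.562]
force: [1.0, 0.9, -2.0]
width: 0.0537
gripper_force: 40.0
```

move_arm(rows="0.6 6.4 -1 -0.0115 -0.0045 0 0.04;0.6 6.4 -1 -0.0115 -0.0045 -0.001 0.04;0.6 6.4 -1 -0.011 -0.005 -0.0025 0.04;0.6 6.4 -1 -0.0105 -0.005 -0.0035 0.04;0.6 6.4 -1 -0.01 -0.005 -0.0045 0.04;0.6 6.4 -1 -0.0095 -0.0055 -0.0055 0.04;0.6 6.4 -1 -0.0085 -0.0055 -0.0065 0.04;0.6 6.4 -1 -0.0075 -0.006 -0.0075 0.04")

```text
t: 22.5
eef_pos: [0.4754, 0.1856, 0.2932]
ee_rot: [-3.07, -0.638, -1.457]
force: [0.5, -0.0, -1.9]
width: 0.054
gripper_force: 40.0
```

move_arm(rows="0.6 6.4 -1 -0.0065 -0.006 -0.008 0.04;0.6 6.4 -1 -0.0055 -0.0065 -0.009 0.04;0.6 6.4 -1 -0.0045 -0.0065 -0.0095 0.04;0.6 6.4 -1 -0.0035 -0.0065 -0.0095 0.04;0.6 6.4 -1 -0.002 -0.007 -0.01 0.04;0.6 6.4 -1 -0.001 -0.007 -0.01 0.04;0 0 0 0 0 0 0.04")

```text
t: 23.38
eef_pos: [0.5013, 0.2519, 0.3085]
ee_rot: [-3.129, -1.315, -1.317]
force: [-0.2, 0.1, -2.4]
width: 0.0539
gripper_force: 40.0
```

```bash
python3 log.py; cat > t.py <<'E'
from geo import *
s=arm.get_state();Rn=R.from_euler("xyz",s["ee_rot"]);G=np.array(s["eef_pos"])-Rn.apply([0,0,.011]);print("G",G,"z",Rn.apply(Z))
for n in("scene","top"):
    im,_,P=cloud(n); np.savez(n+"6.npz",im=im,P=P)
    D=P-G; k=(np.linalg.norm(D[...,:2],axis=-1)<.05)&(D[...,2]>-.08)&(D[...,2]<.1); q=P[k]; print(n,len(q),q.min(0),q.max(0))
    for lo in np.arange(-.07,.1,.02):
        w=D[k]; w=w[(w[:,2]>lo)&(w[:,2]<lo+.02)]
        if len(w)>6: print(round(lo,2),len(w),np.median(w,0).round(3),w.min(0).round(3),w.max(0).round(3))
q=np.array(s["q"]); r3=tool(rad(-15),-1,rad(-75)); f=np.array([.609,.273,.080+.06])
track([(tcp(f+[0,0,.06],r3),r3),(tcp(f,r3),r3)],q)
p=plan([(tcp(f+[0,0,.06],r3),r3,.04)],maxd=.035)
E
python3 t.py
```

```text
[ 1.185  0.586 -0.334  0.655 -1.839 -1.182] [0.5013 0.2519 0.3085] [-3.129 -1.315 -1.317] 23.375 [-0.2  0.1 -2.4]
G [0.4985092  0.26215547 0.31130382] z [ 0.25468121 -0.93326915 -0.25327096]
scene 1044 [0.45252236 0.23764109 0.28224393] [0.54506293 0.31158677 0.38576362]
-0.03 75 [-0.007  0.024 -0.018] [-0.03   0.009 -0.029] [ 0.043  0.03  -0.01 ]
-0.01 91 [0.03  0.002 0.007] [-0.039 -0.025 -0.009] [0.047 0.029 0.01 ]
0.01 253 [-0.002  0.02   0.016] [-0.046 -0.016  0.01 ] [0.044 0.031 0.03 ]
0.03 328 [0.006 0.016 0.035] [-0.031 -0.024  0.03 ] [0.033 0.049 0.05 ]
0.05 111 [0.002 0.015 0.062] [-0.018 -0.02   0.051] [0.019 0.019 0.07 ]
0.07 186 [0.001 0.001 0.072] [-0.016 -0.019  0.07 ] [0.019 0.018 0.074]
top 553 [0.45043739 0.226622   0.25186592] [0.54507618 0.31113149 0.39153919]
-0.07 8 [-0.009 -0.028 -0.053] [-0.018 -0.035 -0.059] [ 0.027 -0.021 -0.05 ]
-0.05 14 [ 0.003 -0.029 -0.04 ] [-0.017 -0.035 -0.05 ] [ 0.032 -0.023 -0.03 ]
-0.03 15 [ 0.001 -0.031 -0.02 ] [-0.018 -0.035 -0.029] [ 0.032 -0.024 -0.013]
-0.01 62 [-0.018 -0.022  0.006] [-0.046 -0.035 -0.01 ] [0.047 0.044 0.01 ]
0.01 155 [-0.024  0.006  0.016] [-0.048 -0.036  0.01 ] [0.046 0.041 0.03 ]
0.03 167 [-0.008 -0.011  0.036] [-0.027 -0.035  0.031] [0.035 0.049 0.05 ]
0.05 29 [-0.003 -0.009  0.063] [-0.04  -0.022  0.051] [0.016 0.03  0.07 ]
0.07 103 [ 0.002 -0.004  0.074] [-0.014 -0.022  0.07 ] [0.022 0.013 0.08 ]
  q [ 1.03  0.8  -0.22  0.77 -1.7  -1.18] cost 4.6e-19 step 0.02 of 10
  q [ 1.04  0.87 -0.23  0.77 -1.65 -1.24] cost 1.5e-25 step 0.01 of 10
0 0 -0.1 -0.0211 -0.0218 0.0093 0.04;-0.1 0 0 -0.021 -0.0218 0.0093 0.04;0 0 -0.1 -0.0211 -0.0218 0.0093 0.04;-0.1 0 0 -0.021 -0.0219 0.0092 0.04;0 0 -0.1 -0.021 -0.0219 0.0092 0.04
```

move_arm(rows="0 0 0 -0.02 -0.022 0.009 0.04;0 0 0 -0.021 -0.022 0.009 0.04;0 0 0 -0.021 -0.022 0.009 0.04;0 0 0 -0.021 -0.022 0.009 0.04;0 0 0 -0.021 -0.022 0.009 0.04;0 0 0 0 0 0 0.04;0 0 0 0 0 0 0.04")

```text
t: 24.35
eef_pos: [0.6126, 0.2637, 0.201]
ee_rot: [-3.11, -1.309, -1.338]
force: [-0.3, -0.6, -2.2]
width: 0.0536
gripper_force: 40.0
```

```bash
python3 log.py; cat > t.py <<'E'
from geo import *
s=arm.get_state();Rn=R.from_euler("xyz",s["ee_rot"]);G=np.array(s["eef_pos"])-Rn.apply([0,0,.011]);print("G",G,"z",Rn.apply(Z))
for n in("scene","top"):
    im,_,P=cloud(n)
    D=P-G; k=(np.linalg.norm(D[...,:2],axis=-1)<.04)&(D[...,2]>.066)&(D[...,2]<.085); w=D[k]; print(n,len(w),np.median(w,0).round(3),w.min(0).round(3),w.max(0).round(3))
r3=tool(rad(-15.1),-1,rad(-75)); f=np.array([.609,.273,.1415])
p=plan([(tcp(f+[0,0,.012],r3),r3,.04,.015),(tcp(f+[0,0,.002],r3),r3,.04,.004)])
E
python3 t.py
```

```text
[ 1.037  0.795 -0.221  0.774 -1.706 -1.188] [0.6126 0.2637 0.201 ] [-3.11  -1.309 -1.338] 24.35 [-0.3 -0.6 -2.2]
G [0.60984656 0.27390283 0.20389433] z [ 0.25400272 -0.93198292 -0.25863189]
scene 190 [0.001 0.002 0.071] [-0.017 -0.018  0.066] [0.018 0.019 0.074]
top 98 [ 0.002 -0.002  0.072] [-0.016 -0.021  0.066] [0.021 0.016 0.079]
-0.1 0 -0.1 -0.0122 0.0004 0.0036 0.04;0 -0.1 -0.1 -0.0121 0.0003 0.0035 0.04;-0.1 0 -0.1 -0.0122 0.0003 0.0036 0.04;-0.1 0 -0.1 -0.0122 0.0003 0.0036 0.04;0 0 0 -0.0032 0 0.0009 0.04;0 0 0 -0.0032 0 0.0008 0.04;0 0 0 -0.0032 0 0.0009 0.04
```

move_arm(rows="0 0 0 -0.012 0 0.0035 0.04;0 0 0 -0.012 0 0.0035 0.04;0 0 0 -0.012 0 0.0035 0.04;0 0 0 -0.01 0 0.0025 0.04;0 0 0 -0.003 0 0.001 0.04;0 0 0 -0.003 0 0.001 0.04;0 0 0 0 0 0 0.04")

```text
t: 25.32
eef_pos: [0.6134, 0.2629, 0.1459]
ee_rot: [-3.114, -1.311, -1.333]
force: [0.4, 0.4, -2.4]
width: 0.0536
gripper_force: 40.0
```

move_arm(rows="0 0 0 -0.0015 0 0.0004 0.04;0 0 0 -0.0015 0 0.0004 0.04;0 0 0 -0.001 0 0.0003 0.04;0 0 0 0 0 0 0.04")

```text
t: 25.82
eef_pos: [0.6133, 0.2628, 0.1417]
ee_rot: [-3.115, -1.311, -1.332]
force: [0.2, 0.1, -1.0]
width: 0.0537
gripper_force: 40.0
```

move_arm(rows="0 0 0 -0.001 0 0.0003 0.04;0 0 0 0 0 0 0.04")

```text
t: 26.08
eef_pos: [0.6134, 0.2628, 0.1406]
ee_rot: [-3.115, -1.311, -1.332]
force: [-0.1, 1.0, -2.2]
width: 0.0541
gripper_force: 40.0
```

move_arm(rows="0 0 0 -0.001 0 0.0003 0.04;0 0 0 0 0 0 0.04")

```text
t: 26.32
eef_pos: [0.6134, 0.2629, 0.1404]
ee_rot: [-3.113, -1.312, -1.334]
force: [-1.6, 0.4, 3.0]
width: 0.0538
gripper_force: 40.0
```

move_arm(rows="0 0 0 0 0 0 0.06;0 0 0 0 0 0 0.08;0 0 0 0 0 0 0.0876;0 0 0 0 0 0 0.0876;0 0 0 0 0 -0.02 0.0876;0 0 0 0 0 -0.03 0.0876;0 0 0 0.01 0 -0.03 0.0876;0 0 0 0.03 0 -0.01 0.0876")

```text
t: 27.32
eef_pos: [0.5922, 0.3394, 0.2013]
ee_rot: [-3.118, -1.312, -1.326]
force: [-0.3, 0.9, 0.3]
width: 0.0874
gripper_force: 0.0
```

```bash
python3 log.py; cat > t.py <<'E'
from geo import *
s=arm.get_state()
for n in("scene","top"):
    im,_,P=cloud(n)
    k=(np.hypot(P[...,0]-.609,P[...,1]-.273)<.045)&(P[...,2]>.2)&(P[...,2]<.23); w=P[k]; print(n,len(w),np.median(w,0).round(3),w.min(0).round(3),w.max(0).round(3))
    k=(np.hypot(P[...,0]-.609,P[...,1]-.273)<.05)&(P[...,2]>.16)&(P[...,2]<.19); w=P[k]; print(n,len(w),np.median(w,0).round(3),cv2.minAreaRect(w[:,:2].astype(np.float32)))
# push pose: closed fingers, tool pointing... check IK
q=np.array(s["q"])
G=np.array([.55,.05,.38])
r=R.from_euler("xyz",[np.pi,0,ps-np.pi/2])
for name,rr in(("R0",R0),("R0t",R.from_rotvec(-.3*Yd)*R0),("flip-1 -90",tool(rad(-90),-1)),("flip-1 -70",tool(rad(-70),-1))):
    b=ik(np.array([.43,-.23,.15]),rr,n=10);print(name,[x.round(2) for x in b])
E
python3 t.py
```

```text
[ 1.114  0.858 -0.073  0.719 -1.8   -1.158] [0.5922 0.3394 0.2013] [-3.118 -1.312 -1.326] 27.325 [-0.3  0.9  0.3]
scene 206 [0.612 0.277 0.214] [0.594 0.255 0.2  ] [0.631 0.292 0.218]
scene 291 [0.611 0.291 0.177] ((0.6124271750450134, 0.27329710125923157), (0.05408775433897972, 0.05400342121720314), 15.251565933227539)
top 94 [0.614 0.269 0.215] [0.596 0.252 0.202] [0.63  0.288 0.222]
top 118 [0.601 0.259 0.178] ((0.614456295967102, 0.27012234926223755), (0.05506115034222603, 0.05433543026447296), 15.151973724365234)
R0 [array([-0.09,  0.13, -0.51,  0.  , -0.93,  0.27])]
R0t [array([-0.18,  0.01, -0.62, -0.17, -0.67,  0.47])]
flip-1 -90 [array([-0.09,  0.13, -0.51, -0.  , -0.93,  1.84])]
flip-1 -70 [array([-0.2 , -0.  , -0.62, -0.21, -0.64,  2.1 ])]
```

```bash
cat > t.py <<'E'
from geo import *
np.set_printoptions(precision=4,suppress=True)
q=np.array(arm.get_state()["q"]); r0=R.from_euler("xyz",arm.get_state()["ee_rot"]); p0=np.array(arm.get_state()["eef_pos"])
r=tool(rad(-90),-1); pre=H+Xd*-.20; pre[2]=.25
mid=np.array([.47,.1,.36])
way=[(p0+[-.04,.02,.15],r0),(mid,r),(pre,r),(pre*[1,1,0]+[0,0,.082],r)]
track(way,q)
p=plan([(way[0][0],r0,.0,.04),(mid,r,.0),(pre,r,.0,.045),(pre*[1,1,0]+[0,0,.09],r,.0,.04)],maxa=6.5)
E
python3 t.py
```

```text
q [ 1.16  0.71  0.01  0.72 -1.99 -1.03] cost 8.4e-31 step 0.02 of 10
  q [ 0.62 -0.03 -0.18 -0.   -1.42  1.13] cost 6.8e-31 step 0.18 of 18
  q [-0.12 -0.02 -0.42  0.   -1.17  1.87] cost 6.2e-22 step 0.08 of 10
  q [-0.12  0.16 -0.66 -0.   -0.75  1.87] cost 4.8e-21 step 0.04 of 10
0 0 0 0.0344 0.0079 -0.017 0;0 0 0 0.0343 0.0079 -0.017 0;0 0 0 0.0344 0.0079 -0.0169 0;0 0 0 0.0343 0.0079 -0.017 0;3.2 -3.6 -4.2 0.0038 0.0087 0.0128 0;3.2 -3.5 -4.3 0.004 0.0097 0.0121 0;3.2 -3.6 -4.2 0.0039 0.0107 0.0113 0;3.2 -3.5 -4.3 0.0038 0.0115 0.0104 0
3.2 -3.6 -4.2 0.0035 0.0124 0.0095 0;3.2 -3.5 -4.2 0.0031 0.0131 0.0086 0;3.2 -3.6 -4.3 0.0026 0.0138 0.0077 0;3.2 -3.5 -4.2 0.002 0.0143 0.0067 0;3.2 -3.6 -4.2 0.0014 0.0149 0.0058 0;3.2 -3.5 -4.3 0.0005 0.0152 0.0049 0;3.2 -3.6 -4.2 -0.0003 0.0155 0.0041 0;3.3 -3.5 -4.3 -0.0012 0.0156 0.0032 0
3.2 -3.6 -4.2 -0.0022 0.0156 0.0025 0;3.2 -3.5 -4.2 -0.0032 0.0156 0.0017 0;3.2 -3.6 -4.3 -0.0043 0.0154 0.0011 0;3.2 -3.5 -4.2 -0.0054 0.015 0.0005 0;3.2 -3.6 -4.2 -0.0064 0.0146 0.0001 0;0 0 0 -0.0157 0.0354 0.0122 0;0 0 0 -0.0157 0.0353 0.0122 0;0 0 0 -0.0157 0.0354 0.0122 0
0 0 0 -0.0157 0.0354 0.0123 0;0 0 0 -0.0157 0.0354 0.0122 0;0 0 0 -0.0157 0.0353 0.0122 0;0 0 0 -0.0157 0.0354 0.0122 0;0 0 0 -0.0157 0.0354 0.0122 0;0 0 0 -0.0157 0.0354 0.0122 0;0 0 0 0 0 0.032 0;0 0 0 0 0 0.032 0
0 0 0 0 0 0.032 0;0 0 0 0 0 0.032 0;0 0 0 0 0 0.032 0
```

move_arm(rows="0 0 0 0.034 0.008 -0.017 0.0876;0 0 0 0.034 0.008 -0.017 0.0876;0 0 0 0.034 0.008 -0.017 0.0876;0 0 0 0.034 0.008 -0.017 0.0876;3.2 -3.6 -4.2 0.004 0.0085 0.013 0;3.2 -3.6 -4.2 0.004 0.0095 0.012 0;3.2 -3.6 -4.2 0.004 0.0105 0.0115 0;3.2 -3.6 -4.2 0.004 0.0115 0.0105 0")

```text
t: 28.42
eef_pos: [0.5338, 0.2957, 0.3526]
ee_rot: [2.808, -1.001, -0.7]
force: [-0.1, -0.3, 0.6]
width: 0.0529
gripper_force: 0.0
```

move_arm(rows="3.2 -3.6 -4.2 0.0035 0.0125 0.0095 0;3.2 -3.5 -4.2 0.003 0.013 0.0085 0;3.2 -3.6 -4.3 0.0025 0.014 0.0075 0;3.2 -3.5 -4.2 0.002 0.0145 0.0065 0;3.2 -3.6 -4.2 0.0015 0.015 0.006 0;3.2 -3.5 -4.3 0.0005 0.015 0.005 0;3.2 -3.6 -4.2 -0.0005 0.0155 0.004 0;3.2 -3.5 -4.3 -0.001 0.0155 0.003 0")

```text
t: 29.42
eef_pos: [0.4934, 0.1741, 0.3554]
ee_rot: [2.918, -0.349, -0.158]
force: [0.5, -0.7, 0.2]
width: 0.0007
gripper_force: 0.0
```

move_arm(rows="3.2 -3.6 -4.2 -0.002 0.0155 0.0025 0;3.2 -3.5 -4.2 -0.003 0.0155 0.0015 0;3.2 -3.6 -4.3 -0.0045 0.0155 0.001 0;3.2 -3.5 -4.2 -0.0055 0.015 0.0005 0;3.2 -3.6 -4.2 -0.0065 0.0145 0 0;0 0 0 0 0 0 0")

```text
t: 30.18
eef_pos: [0.4695, 0.098, 0.3573]
ee_rot: [-3.141, 0.002, 0.17]
force: [0.9, 0.4, 0.2]
width: 0.0007
gripper_force: 0.0
```

```bash
python3 log.py; cat > t.py <<'E'
from geo import *
# current bin angle from panel/bar points
for n in("scene","top"):
    im,_,P=cloud(n); D=P-H; L=np.stack([D@Xd,D@Yd,D[...,2]],-1)
    k=(abs(L[...,1])<.03)&(L[...,0]<-.1)&(L[...,0]>-.16)&(L[...,2]>.05)&(L[...,2]<.15); w=L[k]
    k2=(np.hypot(L[...,0],L[...,2])>.142)&(np.hypot(L[...,0],L[...,2])<.16)&(L[...,0]<-.11)&(abs(L[...,1])<.035); w2=L[k2]
    print(n,len(w),len(w2),np.median(w2,0) if len(w2) else 0, np.median(np.arctan2(-w2[:,0],w2[:,2]))-.256 if len(w2) else 0)
r=tool(rad(-90),-1); pre=H+Xd*-.20; pre[2]=.25
p=plan([(pre,r,.0,.045),(pre*[1,1,0]+[0,0,.085],r,.0,.04)],maxa=6.5)
E
python3 t.py
```

```text
[ 6.160e-01 -2.900e-02 -1.870e-01 -1.000e-03 -1.415e+00  1.125e+00] [0.4695 0.098  0.3573] [-3.141e+00  2.000e-03  1.700e-01] 30.175 [0.9 0.4 0.2]
scene 0 19 [-0.14922896  0.02681503 -0.01135794] 1.3910133393528472
top 70 126 [-0.14545524  0.00061178 -0.00623803] 1.3565992202655577
0 0 0 -0.0153 0.0353 0.0119 0;0 0 -0.1 -0.0154 0.0354 0.0119 0;0 0 0 -0.0154 0.0353 0.012 0;0 0 -0.1 -0.0154 0.0353 0.0119 0;0 0 0 -0.0155 0.0353 0.0119 0;0 0 -0.1 -0.0154 0.0353 0.0119 0;0.1 0.1 0 -0.0155 0.0353 0.0119 0;0 0 -0.1 -0.0156 0.0353 0.0119 0
0 0 0 -0.0156 0.0352 0.0118 0;0 0 0 0 0 0.033 0;0 0 0 0 0 0.033 0;0 0 0 -0.0001 0.0001 0.033 0;0 0 0 0 0 0.033 0;0 0 0 0 0 0.033 0
```

move_arm(rows="0 0 0 -0.0155 0.0355 0.012 0;0 0 0 -0.0155 0.0355 0.012 0;0 0 0 -0.0155 0.0355 0.012 0;0 0 0 -0.0155 0.0355 0.012 0;0 0 0 -0.0155 0.0355 0.012 0;0 0 0 -0.0155 0.0355 0.012 0;0 0 0 -0.0155 0.0355 0.012 0;0 0 0 -0.0155 0.035 0.012 0")

```text
t: 31.28
eef_pos: [0.3953, -0.2018, 0.2608]
ee_rot: [3.14, 0.002, 0.174]
force: [0.8, -0.5, -0.0]
width: 0.0006
gripper_force: 0.0
```

move_arm(rows="0 0 -0.3 -0.0155 0.035 0.012 0;0 0 0 0 0 0.036 0;0 0 0 0 0 0.036 0;0 0 0 0 0 0.036 0;0 0 0 0 0 0.036 0;0 0 0 0 0 0.036 0;0 0 0 0 0 0 0")

```text
t: 32.15
eef_pos: [0.3842, -0.2376, 0.0673]
ee_rot: [-3.141, 0.008, 0.179]
force: [-0.4, -0.4, 0.0]
width: 0.0003
gripper_force: 0.0
```

```bash
python3 log.py; cat > t.py <<'E'
from geo import *
s=arm.get_state(); D=np.array(s["eef_pos"])-H; print("bin frame X,Y",D@Xd,D@Yd,s["eef_pos"][2])
# scripted points
r=tool(rad(-90),-1); g=[]
for th in np.r_[.72:.1:-.04]:
    b=bin2w(th,-.038,0,.145); g.append((b-Xd*.0145+[0,0,-.014-.008*(th>.6)],r,0,.03))
plan(g)
E
python3 t.py
```

```text
[-0.114  0.185 -0.681  0.003 -0.712  1.862] [ 0.3842 -0.2376  0.0673] [-3.141  0.008  0.179] 32.15 [-0.4 -0.4  0. ]
bin frame X,Y -0.20267207274221813 0.0010725112029226413 0.06726197139233163
0 0.1 0 0.0213 0.0004 -0.0017 0;0 0.2 0.1 0.0213 0.0004 -0.0017 0;0 0.1 0 0.0214 0.0003 -0.0016 0;0 0 0 0.0034 0 -0.0049 0;0 0 0 0.0037 0 -0.0048 0;0 0 0 0.0038 0 -0.0126 0;0 0 0 0.004 0 -0.0044 0;0 0 0 0.0042 0 -0.0043 0
0 0 0 0.0044 0 -0.0042 0;0 0 0 0.0045 0 -0.0039 0;0 0 0 0.0047 0 -0.0037 0;0 0 0 0.0048 0 -0.0036 0;0 0 0 0.0049 0 -0.0034 0;0 0 0 0.0051 0 -0.0032 0;0 0 0 0.0052 0 -0.0029 0;0 0 0 0.0054 0 -0.0028 0
0 0 0 0.0054 0 -0.0025 0;0 0 0 0.0055 0 -0.0023 0
```

move_arm(rows="0 0 0 0.021 0 -0.0015 0;0 0 0 0.021 0 -0.0015 0;0 0 0 0.01 0 -0.0015 0;0 0 0 0.006 0 0 0;0 0 0 0.0065 0 -0.001 0;0 0 0 0.0035 0 -0.005 0;0 0 0 0.0035 0 -0.005 0")

```text
t: 33.02
eef_pos: [0.4478, -0.227, 0.0832]
ee_rot: [-3.14, 0.018, 0.176]
force: [-23.1, -8.0, 14.4]
width: 0.0007
gripper_force: 12.1
```

move_arm(rows="0 0 0 0.004 0 -0.008 0;0 0 0 0.004 0 -0.0065 0;0 0 0 0.0042 0 -0.0045 0;0 0 0 0.0044 0 -0.0042 0;0 0 0 0.0045 0 -0.004 0;0 0 0 0.0047 0 -0.0037 0;0 0 0 0.0048 0 -0.0036 0;0 0 0 0.005 0 -0.0034 0")

```text
t: 34.02
eef_pos: [0.4922, -0.2194, 0.1223]
ee_rot: [3.141, 0.002, 0.179]
force: [0.2, 0.7, -0.0]
width: 0.0003
gripper_force: 0.1
```

```bash
python3 log.py; python3 - <<'E'
from geo import *
s=arm.get_state(); D=np.array(s["eef_pos"])-H; print("bin frame X,Y",D@Xd,D@Yd,s["eef_pos"][2])
im,_,P=cloud("scene"); cv2.imwrite("pics/s7.png",cv2.resize(im[60:240,180:400],(733,600),interpolation=cv2.INTER_CUBIC))
E
```

```text
[-0.054  0.24  -0.439  0.002 -0.894  1.803] [ 0.4922 -0.2194  0.1223] [3.141e+00 2.000e-03 1.790e-01] 34.025 [ 0.2  0.7 -0. ]
bin frame X,Y -0.09321747122631727 -0.00011023626444946742 0.12226459652193591
```

View pics/s7.png

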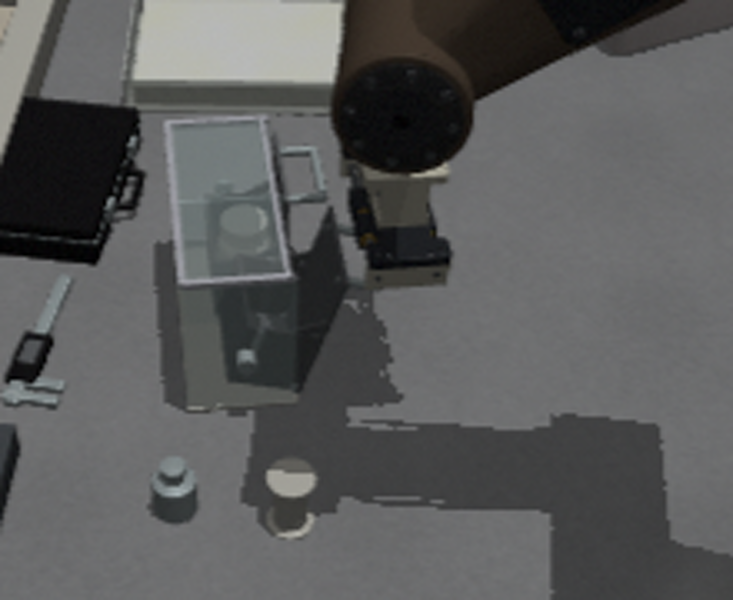

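The bin is following the finger and stands at about 0.3 rad. Continuing.

move_arm(rows="0 0 0 0.005 0 -0.0035 0;0 0 0 0.005 0 -0.0035 0;0 0 0 0.005 0 -0.003 0;0 0 0 0.005 0 -0.003 0;0 0 0 0.004 0 -0.003 0;0 0 0 0.004 0 -0.002 0;0 0 0 0.004 0 -0.002 0;0 0 0 0.002 0 0 0")

```text
t: 35.08
eef_pos: [0.5266, -0.2135, 0.1429]
ee_rot: [3.14, 0.0, 0.179]
force: [-1.7, -0.1, 0.3]
width: 0.0006
gripper_force: 0.4
```

move_arm(rows="0 0 0 0.0015 0 0 0;0 0 0 0.0015 0 0 0;0 0 0 0 0 0 0")

```text
t: 35.45
eef_pos: [0.5284, -0.2129, 0.1421]
ee_rot: [3.141, 0.002, 0.179]
force: [0.9, 0.2, 1.4]
width: 0.0003
gripper_force: 0.0
```

move_arm(rows="0 0 0 0.002 0 0 0;0 0 0 0.002 0 0 0;0 0 0 0 0 0 0")

```text
t: 35.83
eef_pos: [0.5312, -0.2124, 0.1419]
ee_rot: [3.141, 0.004, 0.178]
force: [-5.8, -0.8, 3.4]
width: 0.0006
gripper_force: 2.2
```

move_arm(rows="0 0 0 0.001 0 0 0;0 0 0 0.001 0 0 0;0 0 0 0 0 0 0")

```text
t: 36.2
eef_pos: [0.5314, -0.2124, 0.1419]
ee_rot: [3.141, 0.007, 0.178]
force: [-10.1, -2.8, 7.4]
width: 0.0002
gripper_force: 5.3
```

move_arm(rows="0 0 0 0.0015 0 0 0;0 0 0 0 0 0 0")

```text
t: 36.45
eef_pos: [0.5315, -0.2124, 0.1419]
ee_rot: [-3.141, 0.01, 0.178]
force: [-13.6, -1.3, 11.8]
width: 0.0002
gripper_force: 7.5
```

move_arm(rows="0 0 0 -0.01 0 0 0;0 0 0 -0.03 0 0 0;0 0 0 -0.04 0 -0.02 0;0 0 0 -0.04 0 -0.05 0;0 0 0 0 0 -0.05 0;0 0 0 0 0.05 -0.03 0;0 0 0 0 -0.05 0 0;0 0 0 0 -0.05 0 0")

```text
t: 37.45
eef_pos: [0.4097, -0.1839, 0.291]
ee_rot: [3.141, 0.001, 0.173]
force: [0.4, 2.5, -0.5]
width: 0.0004
gripper_force: 0.0
```

move_arm(rows="0 0 0 0 -0.05 0 0;0 0 0 0 -0.05 0 0;0 0 0 0 -0.05 0 0;0 0 0 0 -0.05 0 0;0 0 0 0 0 0 0")

```text
t: 38.08
eef_pos: [0.3742, 0.0167, 0.2913]
ee_rot: [-3.141, -0.0, 0.185]
force: [0.8, -0.0, -0.3]
width: 0.0003
gripper_force: 0.0
```

```bash
python3 log.py; cat > t.py <<'E'
from geo import *
a=[]
for n in("scene","top"):
    im,_,P=cloud(n);a.append(im); D=P-H; L=np.stack([D@Xd,D@Yd,D[...,2]+.01],-1)
    k=(L[...,0]>-.07)&(L[...,0]<-.025)&(L[...,2]>.14)&(L[...,2]<.175)
    for y in(0,-.122):
        w=L[k&(abs(L[...,1]-y)<.03)]; print(n,y,len(w),np.median(w,0).round(4),w[:,0].min().round(4))
    k=(np.hypot(P[...,0]-.609,P[...,1]-.273)<.045)&(P[...,2]>.2)&(P[...,2]<.23); w=P[k]; print("cap",len(w),np.median(w,0).round(3))
cv2.imwrite("pics/end.png",np.hstack([cv2.resize(a[0][60:350,180:400],(400,527)),cv2.resize(a[1][100:300,120:400],(400,286*1)).copy() if 0 else cv2.resize(a[1][100:300,150:302],(400,527))]))
E
python3 t.py
```

```text
[ 5.810e-01 -2.080e-01 -4.830e-01 -1.000e-03 -1.295e+00  1.174e+00] [0.3742 0.0167 0.2913] [-3.141 -0.     0.185] 38.075 [ 0.8 -0.  -0.3]
scene 0 37 [-0.0348 -0.0011  0.1587] -0.0407
scene -0.122 30 [-0.035  -0.1187  0.1587] -0.0403
cap 203 [0.612 0.277 0.214]
top 0 43 [-0.0352 -0.0029  0.1595] -0.0398
top -0.122 42 [-0.0345 -0.1236  0.1598] -0.0394
cap 95 [0.613 0.269 0.216]
```

View pics/end.png

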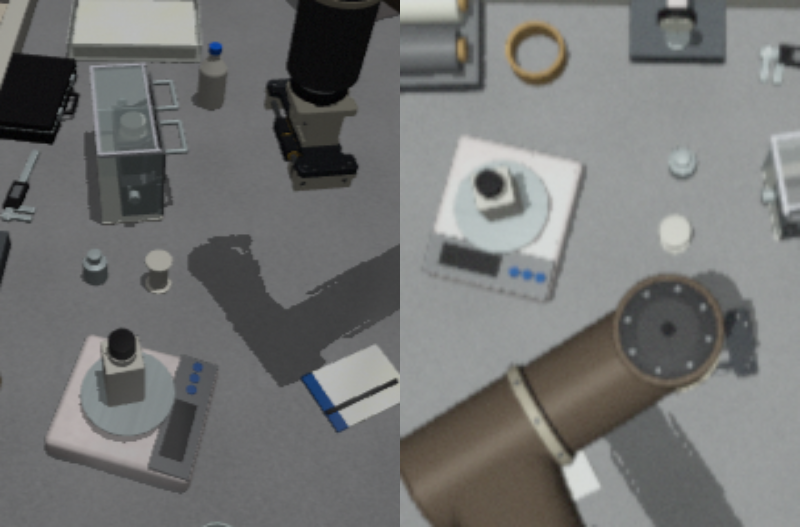

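The bottle stands cap up on the pan, the left bar is level with the shut right bar to within 1 mm, and the bystanders are in place. Handing in.

```bash
python3 -c "
from station import arm
print(arm.job_done())"
```

```text
the job is handed in; nothing more can be done
None
```

The job is handed in at about 38 s: the bottle stands cap up on the balance pan, within about 5 mm of its centre, and the left bin is pushed home. The right bin and the bystanders show no movement in the last pictures. To turn the bottle over, I laid it on the bench and gripped it again. I judged the bin shut because its bar is level with the right bin's to within 1 mm and it met a hard stop; I could not check the click itself.

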